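# Clear the front bottles, fetch the crucible and weighing bottle, put the bottles back

### The job

Get the crucible and the weighing bottle out from behind the two reagent bottles on the grey stand: first stand both bottles in the blue tray, and only then put the crucible in the middle of the square terracotta tile and the weighing bottle in the middle of the round white tile. When both are on their tiles, put each bottle back on the stand exactly where it stood at the start. Keep all four upright throughout and let go of them.

Things in the scene. Friction and masses are not known exactly. Their poses are not given: they have to be found in the camera images.
- red_cap_bottle: White plastic reagent bottle with a red screw cap, 59 mm diameter, 126 mm tall in all, 0.28 to 0.52 kg; straight-sided from 5 to 75 mm above its underside, shoulder and narrower cap above that. Loose. Origin at the centre of its underside, z up. It stands in one of the two front places of the grey stand.
- green_dropper: Dropper bottle of pale green glass with black collar and red rubber bulb, 38 mm diameter, 109 mm tall in all, 0.07 to 0.12 kg; straight-sided from 3 to 50 mm above its underside, narrow collar and bulb (16 mm diameter) above 70 mm. Loose. Origin at the centre of its underside, z up. It stands in the other front place of the grey stand.
- crucible: White porcelain crucible with its domed lid fixed on, 45 mm diameter, 43 mm tall, about 0.045 kg; the cup is a cone, 24 mm wide at the foot, 42 mm at the rim, which is 33 mm above its underside and is where the fingers take it. Loose. Origin at the centre of its underside, z up. It stands in one of the two rear places of the stand, behind a bottle.
- weighing_bottle: Low clear glass weighing bottle with a ground lid (fixed on) and a knob, 51 mm tall, about 0.035 kg; body 32 mm diameter up to 30 mm, lid skirt 37 mm diameter from 30 to 36 mm, small knob above. Loose. Origin at the centre of its underside, z up. It stands in the other rear place of the stand.
- stand: Grey storage board, fixed, 135 mm deep (x) by 220 mm wide (y); its top is 6 mm above its origin. A lip 6 mm thick rises to 18 mm along the rear (+x) edge; the front and sides are open. Four thin yellow rings mark the places: front places at x = -30, y = +60 and -60 mm, rear places at x = +30, y = +60 and -60 mm in its frame (things stand within about 4 mm of these). Origin at the centre of its underside, x to the rear, z up.
- tray: Blue shallow spill tray, fixed, 110 mm (x) by 180 mm (y) outside, walls 4 mm thick and 14 mm high, floor 4 mm above its origin; room for both bottles side by side along its y. Origin at the centre of its underside, z up.
- square_tile: Square terracotta-coloured tile, fixed, 90 x 90 mm, 8 mm thick; the crucible goes in its middle. Origin at the centre of its underside, z up.
- round_tile: Round white ceramic tile with a thin blue ring, fixed, 90 mm diameter, 8 mm thick; the weighing bottle goes in its middle. Origin at the centre of its underside, z up.
Mind the look-alikes: they are no part of the job. What is shaped like the weighing_bottle but turquoise is not meant.

How it is judged:
By the outcome, as a careful person would: the job done as asked, in the order asked, and still so for the second after the job is handed in, with the robot touching nothing.
It also fails if it takes over 138 s, if anything falls off the work surface, if the arm or the gripper's body presses on something with over 40 N, if the wrist force passes 120 N, or if a joint passes its speed limit or range.

### The arm

A 7-joint arm with a two-finger parallel gripper is mounted at the origin on a cart in front of the work surface, level with it; the furniture and walls round the work are solid. World frame = base frame: x ahead of the robot, y to its left, z up, the work surface at z = 0. Lengths are in m, angles in rad, forces in N, time in s.
With the tool pointing down it reaches from about 0.425 to 0.875 m from the base axis. Payload 4.7 kg.
Tool frame: the origin (TCP) lies on the centre line of the jaws, within the pads' length; the fingertips stand 22 mm ahead of it and the grasp point (between the pads) lies 3 mm ahead of it (ctrl.tcp_to_tips is the z of the fingertips in the tool frame, in m); z points along the fingers, y is the direction in which the jaws open and shut (so a half turn about z gives the same grasp; the last joint's range is limited). The gripper opens to 87 mm and grips with 3 to 60 N. Pads are 19 mm wide; open, the fingers measure 117 mm over their backs; the gripper's body (75 mm by 190 mm) begins 51 mm behind the grasp point.
Start: joints at [-1.183, 0.321, -0.07, 1.45, 0.023, 1.371, -0.057], TCP at [0.237, 0.605, 0.245] pointing down, gripper open.
Joint ranges: [-2.86, 2.86], [-0.3, 2.09], [-1.38, 1.24], [0.06, 2.45], [-1.56, 4.7], [0.09, 2.05], [-2.69, 2.69]. Speed limits (rad/s): [2.57, 2.57, 3.14, 3.14, 3.14, 3.14, 3.14].

### API

Orientations are given as a rotation vector (axis times angle).
In Python, from bench import ctrl, cams gives the robot as it stands.
- The arm moves only by the tool move_arm, never from a script. Its argument "deltas" is a list of rows, each an object with "linear": the shift along the tool's x, y, z as a fraction of full scale, a list of three; "turn": the turn, a rotation vector about the tool's x, y, z as a fraction of full scale, a list of three; "claw": the closure, from 0 (fully open) to 1 (shut). In form: [{"linear": [tx, ty, tz], "turn": [wx, wy, wz], "claw": claw}, ...]. A call has 1 to 20 rows; each row shifts and turns the commanded pose from where the row before left it, along the tool's axes as they then stand; what a row does not reach is not made up. Full scale, the value 1, is 0.03 m for a shift and 4 degrees for a turn. A row lasts 1/12 s, in which the tool goes at most 41.7 mm and 7.16 degrees, less where a joint would pass 70% of its speed; a pose out of reach is approached as far as the arm can. A call with a number of a shift or a turn outside -1 to 1 is refused whole. A call with a gripper value outside its range is refused whole. The fingers move at their own pace and stop on an object; "grip_force" is the grip in N (left out, the last holds). Time passes only in rows, so rows that do not move let the fingers close. It gives the time, the measured TCP pose, the force and the opening at its end, in the units of the state.
- ctrl.get_state(): the state, without advancing time (a new reading comes with each control period).
- cams.get_image(name): name is "scene" or "top" or "wrist"; returns a dict with "image" (420x560x3 uint8, red, green, blue), "K" (3x3 intrinsics, pixels), "world_from_camera" (4x4, takes a point from camera to world coordinates); the wrist camera has in their place "tool_from_camera" (4x4, takes a point from camera to tool coordinates, whose origin is the TCP and whose axes are the flange's). Camera axes: x right, y down, z forward; pixel columns grow to the right and rows downward; lengths in m; the calibration is good to about 2 mm. A picture is of the moment at which its call begins: read the wrist's pose just before it. There is no depth.
- ctrl.close_job(): hands the job in, once; it reports no verdict.
The state is a dict: "time": time; "joint_positions": joint angles; "qd": joint speeds; "joint_torque": joint torques, N m; "position": TCP position; "tool_rot": TCP orientation; "ft_force": force on the tool from outside, world axes, zero at the start; "torque": the same for the moment, N m; "grip_width": opening from 0.0 (shut) to 1.0 (fully open).
Only numpy, scipy, OpenCV 4.12 (cv2) and the standard library are available. Lean on these libraries where they do the work, as an engineer would, in place of code of your own. Each camera call takes 0.05 s, during which the arm holds its last target. There are 200 camera calls.

## Working session

There is one attempt and no reset: what is moved stays moved. The work goes in short steps, Python scripts to look and compute and a tool call to move; the robot and the scene stay as the last step left them, time stands still between calls to the robot, and variables do not carry over. Pictures are saved under pics/ and viewed, about 12 in all and at most 16, crops included, and the job is handed in when it is done.

Besides the shell and the picture viewer there is one more tool, called in YAML: its name, and indented under it one key for each argument. move_arm: Moves the arm, as the interface text tells. Shift numbers are shares of 0.03 m and turn numbers shares of 4 degrees, none past 1 either way. Its arguments: {"type":"object","properties":{"deltas":{"type":"array"},"grip_force":{"type":"number"}},"required":["deltas"]}

```bash
mkdir -p pics; cat > h.py <<'E'
import numpy as np, cv2
from scipy.spatial.transform import Rotation as R
from bench import ctrl, cams
def grab(n,save=None):
    s=ctrl.get_state(); d=cams.get_image(n); im=d["image"]
    if n=="wrist":
        T=np.eye(4);T[:3,:3]=R.from_rotvec(s["tool_rot"]).as_matrix();T[:3,3]=s["position"];T=T@np.array(d["tool_from_camera"])
    else: T=np.array(d["world_from_camera"])
    if save: cv2.imwrite(save,im[:,:,::-1])
    return im,np.array(d["K"]),T
def ray(K,T,u,v):
    r=T[:3,:3]@np.linalg.inv(K)@np.array([u,v,1.]); return T[:3,3],r/np.linalg.norm(r)
def plane(K,T,u,v,z):
    o,r=ray(K,T,u,v); return o+r*(z-o[2])/r[2]
def tri(a,b):
    (o1,r1),(o2,r2)=a,b
    A=np.stack([r1,-r2],1);t=np.linalg.lstsq(A,o2-o1,rcond=None)[0]
    p,q=o1+t[0]*r1,o2+t[1]*r2; return (p+q)/2,np.linalg.norm(p-q)
def proj(K,T,p):
    c=np.linalg.inv(T)@np.append(p,1);u=K@c[:3];return u[:2]/u[2]
E
python3 - <<'E'
from h import *
np.set_printoptions(precision=4,suppress=True)
s=ctrl.get_state();print(s["position"],s["tool_rot"],s["grip_width"],s["time"],ctrl.tcp_to_tips)
ims=[]
for n in("scene","top","wrist"):
    im,K,T=grab(n,f"pics/{n}0.png");np.savez(f"{n}0.npz",im=im,K=K,T=T);print(n,K.tolist(),T)
print(R.from_rotvec(s["tool_rot"]).as_matrix())
E
```

```text
[0.2372 0.6046 0.2434] [-0.5837 -3.0866  0.003 ] 1.0005400540642537 0.0 0.022
scene [[426.50541520983194, 0.0, 279.5741652845069], [0.0, 426.50541520983194, 212.11870244739566], [0.0, 0.0, 1.0]] [[ 0.7068 -0.5155  0.4844  0.1606]
 [-0.7072 -0.53    0.468  -0.4343]
 [ 0.0155 -0.6734 -0.7391  0.7493]
 [ 0.      0.      0.      1.    ]]
top [[546.9540606696135, 0.0, 285.5001508246617], [0.0, 546.9540606696135, 216.94870539827483], [0.0, 0.0, 1.0]] [[ 0.0067 -0.9941  0.1083  0.4934]
 [-1.     -0.0059  0.0079 -0.0119]
 [-0.0072 -0.1083 -0.9941  1.3291]
 [ 0.      0.      0.      1.    ]]
wrist [[321.1415356238886, 0.0, 273.70611896419734], [0.0, 321.1415356238886, 203.55872392301177], [0.0, 0.0, 1.0]] [[ 0.3642  0.8896  0.2755  0.1604]
 [ 0.9313 -0.3477 -0.1085  0.6336]
 [-0.0007  0.2961 -0.9551  0.3842]
 [ 0.      0.      0.      1.    ]]
[[-0.931   0.3651 -0.0006]
 [ 0.3651  0.931  -0.0018]
 [-0.0001 -0.0019 -1.    ]]
```

View pics/scene0.png

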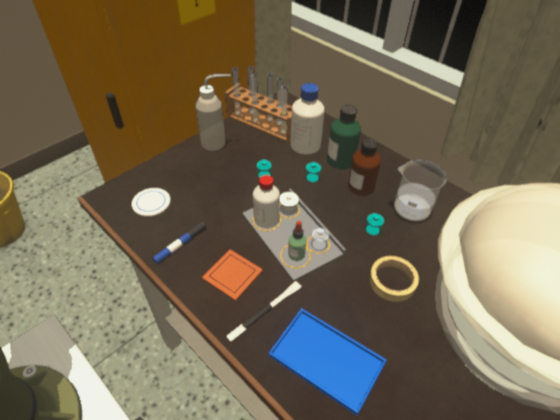

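View pics/top0.png

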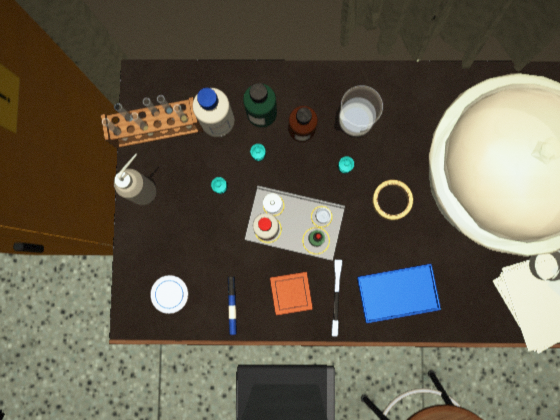

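Candidates. Weighing bottle: clear one in top (322,215); turquoise look-alikes at (258,152), (219,185), (346,164), not meant. Crucible: white (272,203). Red cap bottle (265,225), with the white blue-cap bottle (213,110) and the wash bottle (130,185) as possible confusions. Dropper (317,238), with the green bottle (260,100) as a possible confusion. Round tile (169,294), square tile (291,293), tray (399,293).

```bash
python3 - <<'E'
from h import *
np.set_printoptions(precision=4,suppress=True)
D={n:np.load(n+"0.npz") for n in("scene","top")}
a=cv2.resize(D["top"]["im"][180:265,240:350],None,fx=4,fy=4,interpolation=cv2.INTER_CUBIC)
b=cv2.resize(D["scene"]["im"][170:280,240:350],None,fx=3.5,fy=3.5,interpolation=cv2.INTER_CUBIC)
H=max(a.shape[0],b.shape[0]);c=np.zeros((H,800,3),np.uint8);c[:a.shape[0],:a.shape[1]]=a;w=min(b.shape[1],800-a.shape[1]);c[:b.shape[0],a.shape[1]:a.shape[1]+w]=b[:,:w];cv2.imwrite("pics/crop.png",c[:,:,::-1])
def comps(n,lo,hi,amin):
    hsv=cv2.cvtColor(D[n]["im"],cv2.COLOR_RGB2HSV);m=cv2.inRange(hsv,lo,hi)
    k,l,st,ce=cv2.connectedComponentsWithStats(m)
    return [(st[i,:4],st[i,4],ce[i],(l==i).astype(np.uint8)) for i in range(1,k) if st[i,4]>=amin]
for name,lo,hi,amin in(("blue",(100,150,100),(120,255,255),800),("terr",(4,150,120),(14,255,255),500),("red",(0,180,90),(3,255,255),8),("red2",(174,150,90),(180,255,255),8),("white",(0,0,215),(180,40,255),60),("grey",(0,0,100),(180,45,190),800)):
  for n in D:
    for bb,A,ce,m in comps(n,lo,hi,amin):
        ex=""
        if name in("blue","terr","grey"):
            ct=max(cv2.findContours(m,0,1)[0],key=cv2.contourArea);r=cv2.minAreaRect(cv2.convexHull(ct));K,T=D[n]["K"],D[n]["T"]
            z={"blue":.014,"terr":.008,"grey":.006}[name]
            P=np.array([plane(K,T,*q,z)[:2] for q in cv2.convexHull(ct)[:,0].astype(float)])
            rr=cv2.minAreaRect((P*1000).astype(np.float32));ex=rr
        print(name,n,bb,A,ce.round(1),ex)
E
```

```text
blue scene [269 309 117 106] 6218 [328.3 359.7] ((455.5601806640625, -274.06524658203125), (113.58487701416016, 180.39625549316406), 10.483497619628906)
blue top [358 264  83  59] 3595 [398.5 293. ] ((456.47747802734375, -271.4677734375), (111.35736083984375, 181.3677978515625), 10.553898811340332)
terr scene [202 249  60  51] 1658 [232.  273.8] ((455.14422607421875, -17.39438247680664), (92.19503021240234, 91.58541107177734), 9.50317668914795)
terr top [270 272  42  43] 1420 [290.8 293.1] ((454.1839599609375, -15.387008666992188), (90.65570068359375, 89.32662200927734), 9.361920356750488)
red scene [259 176  14  10] 105 [265.6 180.5] 
red top [259 218  12  12] 118 [264.5 223.7] 
red top [316 234   5   5] 19 [317.9 236.1] 
white scene [293   4  93  49] 941 [338.2  27.3] 
white scene [389  49  73  36] 795 [428.6  65.9] 
white scene [132 189  38  26] 758 [150.5 201.3] 
white scene [280 193  18  13] 190 [288.5 198.8] 
white scene [443 195  44  64] 657 [456.  226.1] 
white scene [521 246  39  61] 1610 [543.8 271.9] 
white scene [449 255 111 127] 2333 [498.8 325.7] 
white scene [271 283  
[... 877 characters left out ...]
4.2 200.5] ((910.804443359375, -166.62738037109375), (133.03939819335938, 91.26304626464844), 24.453582763671875)
grey scene [243 197 103  83] 2079 [298. 239.] ((628.3790283203125, -25.00957489013672), (222.57925415039062, 144.54774475097656), 76.947998046875)
grey scene [  1 236 142 184] 6787 [ 58.8 321.5] ((163.546875, 154.00820922851562), (442.9920349121094, 222.49632263183594), 82.13175201416016)
grey scene [447 290 113 109] 2152 [497.  357.2] ((685.3574829101562, -471.2220458984375), (251.40570068359375, 69.29378509521484), 80.40747833251953)
grey top [  0 254 560 166] 41261 [218.4 361.6] ((355.3027038574219, 19.50933837890625), (386.8738098144531, 1338.22314453125), 0.4876003861427307)
```

View pics/crop.png

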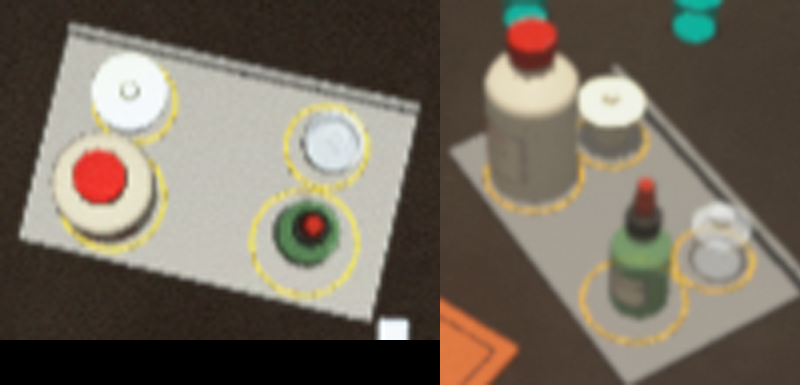

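Matches the description: top view has red cap (264.8,224.2), dropper bulb (318.2,236.2), crucible (272.5,203) and clear weighing bottle (323,215.8). None of the turquoise items are on the stand.

```bash
python3 - <<'E'
from h import *
np.set_printoptions(precision=4,suppress=True)
D={n:np.load(n+"0.npz") for n in("scene","top")}
r=lambda n,p:ray(D[n]["K"],D[n]["T"],*p)
for n,t,s in(("redcap",(264.75,224.25),(266,180.3)),("bulb",(318.25,236.25),(298.9,222.3)),("cruc",(272.5,203),(289.1,198)),("weigh",(323,215.75),(320,229)),("round",(168.8,294),(150.5,201.3)),("sq",(290.8,293.1),(232,273.8))):
    print(n,*tri(r("top",t),r("scene",s)))
# stand corners from top crop, z=.006 (front) 
for c in((20,239),(372,321),(420,103),(68,24)):
    z=.018 if c[1]<110 else .006
    print("corner",plane(D["top"]["K"],D["top"]["T"],240+c[0]/4,180+c[1]/4,z))
for n,c in(("brown",(302,115)),("green",(260,95)),("turqA",(258,152)),("turqB",(219,185)),("turqC",(346,164))): print(n,plane(D["top"]["K"],D["top"]["T"],*c,.05))
E
```

```text
redcap [0.6086 0.0422 0.1306] 0.002862667314284688
bulb [ 0.5842 -0.0766  0.1135] 0.003258075085590108
cruc [0.6675 0.0281 0.0455] 0.003312324678761877
weigh [ 0.6364 -0.091   0.0618] 0.004796683280235221
round [0.4502 0.2772 0.0061] 0.0009984720642902227
sq [ 0.4545 -0.0158  0.0039] 0.0013694990388329082
corner [0.5813 0.0964 0.006 ]
corner [ 0.5332 -0.1167  0.006 ]
corner [ 0.6643 -0.145   0.018 ]
corner [0.7114 0.0682 0.018 ]
brown [ 0.8791 -0.0397  0.05  ]
green [0.9282 0.0617 0.05  ]
turqA [0.7881 0.0648 0.05  ]
turqB [0.7079 0.1563 0.05  ]
turqC [ 0.7601 -0.1446  0.05  ]
```

move_arm:
  deltas:
    - {"linear":[0,0,-0.6],"turn":[0,0,-0.7],"claw":0}
    - {"linear":[0,0,-0.6],"turn":[0,0,-0.7],"claw":0}
    - {"linear":[0,0,-0.6],"turn":[0,0,-0.77],"claw":0}
    - {"linear":[-0.75,-0.9,0],"turn":[0,0,0],"claw":0}
    - {"linear":[-0.75,-0.9,0],"turn":[0,0,0],"claw":0}
    - {"linear":[-0.75,-0.9,0],"turn":[0,0,0],"claw":0}
    - {"linear":[-0.75,-0.9,0],"turn":[0,0,0],"claw":0}
    - {"linear":[-0.75,-0.9,0],"turn":[0,0,0],"claw":0}
    - {"linear":[-0.75,-0.9,0],"turn":[0,0,0],"claw":0}
    - {"linear":[-0.75,-0.9,0],"turn":[0,0,0],"claw":0}
    - {"linear":[-0.75,-0.9,0],"turn":[0,0,0],"claw":0}
    - {"linear":[-0.75,-0.9,0],"turn":[0,0,0],"claw":0}
    - {"linear":[-0.75,-0.9,0],"turn":[0,0,0],"claw":0}
    - {"linear":[-0.75,-0.9,0],"turn":[0,0,0],"claw":0}
    - {"linear":[-0.75,-0.9,0],"turn":[0,0,0],"claw":0}
    - {"linear":[-0.75,-0.9,0],"turn":[0,0,0],"claw":0}
    - {"linear":[-0.75,-0.9,0],"turn":[0,0,0],"claw":0}
    - {"linear":[-0.75,-0.9,0],"turn":[0,0,0],"claw":0}
    - {"linear":[-0.75,-0.9,0],"turn":[0,0,0],"claw":0}
  grip_force: 20

```text
time: 1.73
position: [0.4936, 0.1027, 0.2986]
tool_rot: [0.348, 3.122, 0.001]
ft_force: [0.8, 0.5, 0.1]
grip_width: 0.995
```

move_arm:
  deltas:
    - {"linear":[-0.75,-0.9,0],"turn":[0,0,0],"claw":0}
    - {"linear":[-0.75,-0.9,0],"turn":[0,0,0],"claw":0}
    - {"linear":[-0.75,-0.9,0],"turn":[0,0,0],"claw":0}
    - {"linear":[-0.75,-0.9,0],"turn":[0,0,0],"claw":0}
    - {"linear":[0,0,0],"turn":[0,0,0],"claw":0}
    - {"linear":[0,0,0],"turn":[0,0,0],"claw":0}
    - {"linear":[0,0,0],"turn":[0,0,0],"claw":0}

```text
time: 2.32
position: [0.557, -0.0201, 0.2981]
tool_rot: [-0.348, -3.121, -0.001]
ft_force: [-0.2, 1.1, -0.5]
grip_width: 0.997
```

```bash
python3 - <<'E'
from h import *
np.set_printoptions(precision=4,suppress=True)
s=ctrl.get_state();print(s["position"],s["time"],s["ft_force"],s["grip_width"]);print(R.from_rotvec(s["tool_rot"]).as_matrix())
im,K,T=grab("wrist","pics/w1.png");np.savez("w1.npz",im=im,K=K,T=T)
for n,p in(("red",(.6086,.0422,.132)),("bulb",(.5842,-.0766,.115)),("cr",(.6675,.0281,.049)),("we",(.6364,-.091,.057))):print(n,proj(K,T,p))
E
```

```text
[ 0.557  -0.0201  0.2981] 2.3167 [-0.2169  1.1331 -0.5151] 0.9973080585331875
[[-0.9754  0.2202 -0.001 ]
 [ 0.2202  0.9754  0.0007]
 [ 0.0011  0.0005 -1.    ]]
red [345.0311 226.0188]
bulb [228.7055 222.3079]
cr [328.0124 246.0674]
we [234.342  245.7436]
```

View pics/w1.png

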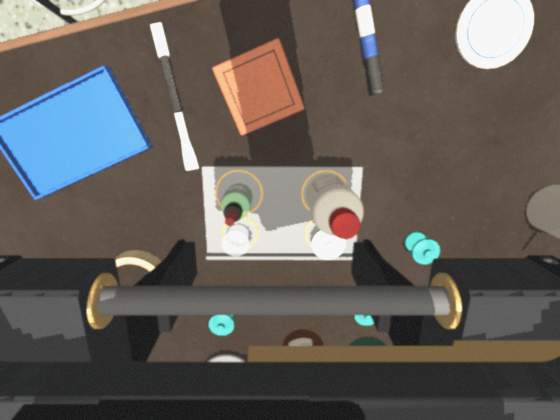

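```bash
python3 - <<'E'
from h import *
np.set_printoptions(precision=4,suppress=True)
d=np.load("w1.npz");im,K,T=d["im"],d["K"],d["T"]
c=cv2.resize(im[160:265,195:375],None,fx=4.4,fy=4.4,interpolation=cv2.INTER_CUBIC);cv2.imwrite("pics/w1c.png",c[:,:,::-1])
hsv=cv2.cvtColor(im,cv2.COLOR_RGB2HSV)
def big(lo,hi,x0,y0,x1,y1):
    m=np.zeros(im.shape[:2],np.uint8);m[y0:y1,x0:x1]=cv2.inRange(hsv,lo,hi)[y0:y1,x0:x1]
    return max(cv2.findContours(m,0,1)[0],key=cv2.contourArea)
for n,a,z in(("tray",((100,140,80),(125,255,255),0,50,200,220),.014),("sq",((3,120,60),(16,255,255),200,20,320,150),.008),("round",((0,0,190),(180,60,255),440,0,560,80),.008),("grey",((0,0,70),(180,60,230),195,160,370,262),.006)):
    ct=cv2.convexHull(big(*a))[:,0].astype(float);P=np.array([plane(K,T,*q,z)[:2] for q in ct])*1000
    print(n,cv2.minAreaRect(P.astype(np.float32)),cv2.minEnclosingCircle(P.astype(np.float32)))
E
```

```text
tray ((456.20758056640625, -271.615966796875), (110.50992584228516, 183.91354370117188), 10.588652610778809) ((457.8770446777344, -270.77667236328125), 105.07324981689453)
sq ((453.5874328613281, -17.086750030517578), (90.83650970458984, 90.99793243408203), 9.504165649414062) ((453.6783142089844, -17.279685974121094), 62.527191162109375)
round ((456.6387023925781, 273.7762756347656), (91.06476593017578, 74.00067138671875), 77.35692596435547) ((449.0603942871094, 275.5220642089844), 45.74375915527344)
grey ((624.2144165039062, -20.168380737304688), (245.67984008789062, 151.55792236328125), 77.31829833984375) ((622.7406616210938, -22.983537673950195), 138.17514038085938)
```

View pics/w1c.png

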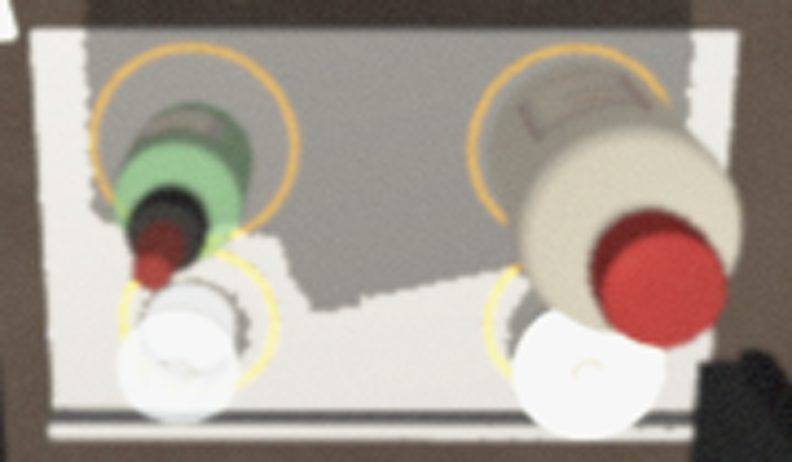

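```bash
python3 - <<'E'
from h import *
np.set_printoptions(precision=4,suppress=True)
D={"top":np.load("top0.npz"),"scene":np.load("scene0.npz"),"w":np.load("w1.npz")}
P={"redcap":((264.75,224.25),(266,180.3),(345.7,225.2)),"bulb":((318.25,236.25),(298.9,222.3),(229.8,220.2)),"cruc":((272.5,203),(289.1,198),(328.6,244.5)),"weigh":((323,215.75),(320,229),(235.9,242.3))}
Z={"redcap":.132,"bulb":.115,"cruc":.048,"weigh":.057}
for n,pp in P.items():
    A=np.zeros((3,3));b=np.zeros(3);o_=[]
    for v,p in zip(("top","scene","w"),pp):
        o,r=ray(D[v]["K"],D[v]["T"],*p);M=np.eye(3)-np.outer(r,r);A+=M;b+=M@o;o_.append(plane(D[v]["K"],D[v]["T"],*p,Z[n])[:2])
    print(n,np.linalg.solve(A,b),"at nominal z:",*o_)
w=D["w"]
cs=[plane(w["K"],w["T"],195+x/4.4,160+y/4.4,z) for x,y,z in((30,30,.006),(740,30,.006),(694,437,.018),(48,437,.018))]
print(np.array(cs))
E
```

```text
redcap [0.6087 0.0427 0.1303] at nominal z: [0.6074 0.0431] [0.6087 0.0403] [0.6079 0.043 ]
bulb [ 0.584  -0.0761  0.1124] at nominal z: [ 0.5829 -0.0754] [ 0.5845 -0.0785] [ 0.5821 -0.0748]
cruc [0.6677 0.0288 0.0448] at nominal z: [0.6659 0.0292] [0.6669 0.0254] [0.6659 0.0293]
weigh [ 0.6358 -0.0897  0.0579] at nominal z: [ 0.6353 -0.0895] [ 0.6416 -0.0902] [ 0.6321 -0.0878]
[[ 0.5345 -0.1161  0.006 ]
 [ 0.5828  0.0985  0.006 ]
 [ 0.7113  0.062   0.018 ]
 [ 0.6644 -0.1456  0.018 ]]
```

move_arm:
  deltas:
    - {"linear":[-0.4,0.81,0],"turn":[0,0,0],"claw":0}
    - {"linear":[-0.4,0.81,0],"turn":[0,0,0],"claw":0}
    - {"linear":[-0.4,0.81,0],"turn":[0,0,0],"claw":0}
    - {"linear":[0,0,0.8],"turn":[0,0,0],"claw":0}
    - {"linear":[0,0,0.8],"turn":[0,0,0],"claw":0}
    - {"linear":[0,0,0.8],"turn":[0,0,0],"claw":0}
    - {"linear":[0,0,0.8],"turn":[0,0,0],"claw":0}
    - {"linear":[0,0,0.8],"turn":[0,0,0],"claw":0}
    - {"linear":[0,0,0.8],"turn":[0,0,0],"claw":0}
    - {"linear":[0,0,0.8],"turn":[0,0,0],"claw":0}
    - {"linear":[0,0,0.4],"turn":[0,0,0],"claw":0}
    - {"linear":[0,0,0],"turn":[0,0,0],"claw":0}
    - {"linear":[0,0,0],"turn":[0,0,0],"claw":0}
    - {"linear":[0,0,0],"turn":[0,0,0],"claw":0}

```text
time: 3.53
position: [0.6094, 0.0431, 0.1202]
tool_rot: [0.347, 3.12, 0.002]
ft_force: [-0.8, -0.4, 0.5]
grip_width: 1.0
```

move_arm:
  deltas:
    - {"linear":[0,0,0.5],"turn":[0,0,0],"claw":0}
    - {"linear":[0,0,0.3],"turn":[0,0,0],"claw":0}
    - {"linear":[0,0,0.24],"turn":[0,0,0],"claw":0}
    - {"linear":[0,0,0],"turn":[0,0,0],"claw":0}
    - {"linear":[0,0,0],"turn":[0,0,0],"claw":0}
    - {"linear":[0,0,0],"turn":[0,0,0],"claw":0}

```text
time: 4.03
position: [0.6089, 0.0424, 0.088]
tool_rot: [0.348, 3.121, 0.0]
ft_force: [0.3, 0.7, -0.4]
grip_width: 1.001
```

move_arm:
  deltas:
    - {"linear":[0,0,0],"turn":[0,0,0],"claw":0.2}
    - {"linear":[0,0,0],"turn":[0,0,0],"claw":0.3}
    - {"linear":[0,0,0],"turn":[0,0,0],"claw":0.4}
    - {"linear":[0,0,0],"turn":[0,0,0],"claw":0.6}
    - {"linear":[0,0,0],"turn":[0,0,0],"claw":1}
    - {"linear":[0,0,0],"turn":[0,0,0],"claw":1}
    - {"linear":[0,0,0],"turn":[0,0,0],"claw":1}
    - {"linear":[0,0,0],"turn":[0,0,0],"claw":1}
  grip_force: 35

```text
time: 4.7
position: [0.6086, 0.0428, 0.0875]
tool_rot: [0.348, 3.122, 0.001]
ft_force: [0.0, 0.3, 0.5]
grip_width: 0.651
```

move_arm:
  deltas:
    - {"linear":[0,0,-0.3],"turn":[0,0,0],"claw":1}
    - {"linear":[0,0,-0.6],"turn":[0,0,0],"claw":1}
    - {"linear":[0,0,-0.9],"turn":[0,0,0],"claw":1}
    - {"linear":[0,0,-0.9],"turn":[0,0,0],"claw":1}
    - {"linear":[0,0,-0.9],"turn":[0,0,0],"claw":1}
    - {"linear":[0,0,-0.7],"turn":[0,0,0],"claw":1}
    - {"linear":[0,0,-0.4],"turn":[0,0,0],"claw":1}
    - {"linear":[0.1,-0.35,0],"turn":[0,0,0],"claw":1}
    - {"linear":[0.2,-0.6,0],"turn":[0,0,0],"claw":1}
    - {"linear":[0.25,-0.8,0],"turn":[0,0,0],"claw":1}
    - {"linear":[0.25,-0.8,0],"turn":[0,0,0],"claw":1}

```text
time: 5.62
position: [0.5659, -0.0281, 0.226]
tool_rot: [-0.347, -3.118, 0.002]
ft_force: [0.2, -0.7, -3.4]
grip_width: 0.654
```

move_arm:
  deltas:
    - {"linear":[0.25,-0.8,0],"turn":[0,0,0],"claw":1}
    - {"linear":[0.25,-0.8,0],"turn":[0,0,0],"claw":1}
    - {"linear":[0.25,-0.8,0],"turn":[0,0,0],"claw":1}
    - {"linear":[0.25,-0.8,0],"turn":[0,0,0],"claw":1}
    - {"linear":[0.25,-0.8,0],"turn":[0,0,0],"claw":1}
    - {"linear":[0.25,-0.8,0],"turn":[0,0,0],"claw":1}
    - {"linear":[0.25,-0.8,0],"turn":[0,0,0],"claw":1}
    - {"linear":[0.25,-0.8,0],"turn":[0,0,0],"claw":1}
    - {"linear":[0.25,-0.6,0],"turn":[0,0,0],"claw":1}
    - {"linear":[0.15,-0.55,0],"turn":[0,0,0],"claw":1}
    - {"linear":[0,0,0],"turn":[0,0,0],"claw":1}
    - {"linear":[0,0,0],"turn":[0,0,0],"claw":1}

```text
time: 6.62
position: [0.4458, -0.233, 0.2267]
tool_rot: [-0.353, -3.119, -0.001]
ft_force: [0.3, 0.2, -3.7]
grip_width: 0.65
```

move_arm:
  deltas:
    - {"linear":[0,0,0.4],"turn":[0,0,0],"claw":1}
    - {"linear":[0,0,0.8],"turn":[0,0,0],"claw":1}
    - {"linear":[0,0,0.8],"turn":[0,0,0],"claw":1}
    - {"linear":[0,0,0.8],"turn":[0,0,0],"claw":1}
    - {"linear":[0,0,0.8],"turn":[0,0,0],"claw":1}
    - {"linear":[0,0,0.6],"turn":[0,0,0],"claw":1}
    - {"linear":[0,0,0.3],"turn":[0,0,0],"claw":1}
    - {"linear":[0,0,0.15],"turn":[0,0,0],"claw":1}
    - {"linear":[0,0,0.05],"turn":[0,0,0],"claw":1}
    - {"linear":[0,0,0.03],"turn":[0,0,0],"claw":1}
    - {"linear":[0,0,0],"turn":[0,0,0],"claw":1}
    - {"linear":[0,0,0],"turn":[0,0,0],"claw":1}

```text
time: 7.62
position: [0.4488, -0.2323, 0.0874]
tool_rot: [0.348, 3.12, -0.0]
ft_force: [-0.7, 0.2, -4.1]
grip_width: 0.654
```

```bash
python3 - <<'E'
from h import *
im,K,T=grab("scene");print(ctrl.get_state()["ft_force"])
c=cv2.resize(im[170:400,190:410],None,fx=2.6,fy=2.6,interpolation=cv2.INTER_CUBIC);cv2.imwrite("pics/s2.png",c[:,:,::-1])
E
```

```text
[-0.37232605 -0.23519508 -4.18184543]
```

View pics/s2.png

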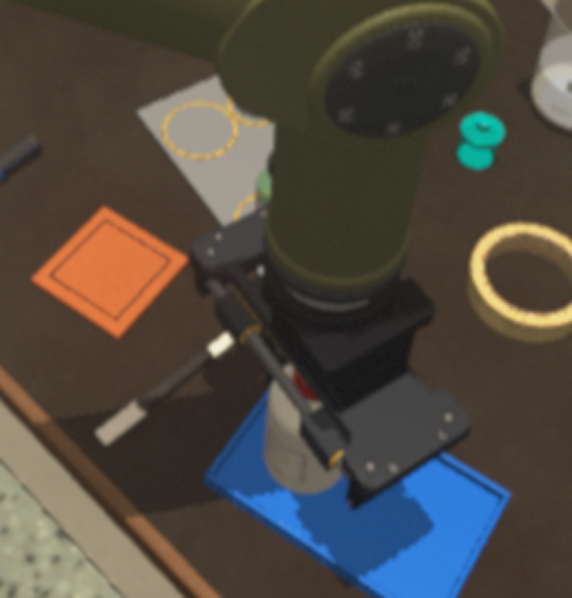

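Bottle held upright over the tray (base about (300,480) in the crop), and not yet resting. Lowering to contact.

move_arm:
  deltas:
    - {"linear":[0,0,0.03],"turn":[0,0,0],"claw":1}
    - {"linear":[0,0,0.02],"turn":[0,0,0],"claw":1}
    - {"linear":[0,0,0],"turn":[0,0,0],"claw":1}
    - {"linear":[0,0,0],"turn":[0,0,0],"claw":1}

```text
time: 8.0
position: [0.4485, -0.2321, 0.0855]
tool_rot: [0.348, 3.121, 0.0]
ft_force: [0.6, -0.4, 0.4]
grip_width: 0.654
```

move_arm:
  deltas:
    - {"linear":[0,0,0],"turn":[0,0,0],"claw":0.3}
    - {"linear":[0,0,0],"turn":[0,0,0],"claw":0.2}
    - {"linear":[0,0,0],"turn":[0,0,0],"claw":0.1}
    - {"linear":[0,0,0],"turn":[0,0,0],"claw":0}
    - {"linear":[0,0,0],"turn":[0,0,0],"claw":0}
    - {"linear":[0,0,0],"turn":[0,0,0],"claw":0}
    - {"linear":[0,0,-0.4],"turn":[0,0,0],"claw":0}
    - {"linear":[0,0,-0.9],"turn":[0,0,0],"claw":0}
    - {"linear":[0,0,-0.9],"turn":[0,0,0],"claw":0}
    - {"linear":[0,0,-0.9],"turn":[0,0,0],"claw":0}
    - {"linear":[0,0,-0.9],"turn":[0,0,0],"claw":0}
    - {"linear":[0,0,-0.78],"turn":[0,0,0],"claw":0}

```text
time: 9.0
position: [0.4481, -0.2325, 0.2312]
tool_rot: [0.349, 3.12, -0.0]
ft_force: [1.1, -0.1, 0.1]
grip_width: 1.0
```

move_arm:
  deltas:
    - {"linear":[-0.42,0.77,0],"turn":[0,0,0],"claw":0}
    - {"linear":[-0.4,0.8,0],"turn":[0,0,0],"claw":0}
    - {"linear":[-0.4,0.75,0],"turn":[0,0,0],"claw":0}
    - {"linear":[-0.4,0.75,0],"turn":[0,0,0],"claw":0}
    - {"linear":[-0.4,0.75,0],"turn":[0,0,0],"claw":0}
    - {"linear":[-0.4,0.75,0],"turn":[0,0,0],"claw":0}
    - {"linear":[-0.4,0.75,0],"turn":[0,0,0],"claw":0}
    - {"linear":[-0.4,0.75,0],"turn":[0,0,0],"claw":0}
    - {"linear":[0,0,0],"turn":[0,0,0],"claw":0}
    - {"linear":[0,0,0],"turn":[0,0,0],"claw":0}
    - {"linear":[0,0,0],"turn":[0,0,0],"claw":0}

```text
time: 9.92
position: [0.582, -0.0766, 0.2289]
tool_rot: [0.349, 3.122, -0.001]
ft_force: [0.4, -0.2, -0.5]
grip_width: 1.004
```

```bash
python3 - <<'E'
from h import *
np.set_printoptions(precision=4,suppress=True)
s=ctrl.get_state();print(s["position"],s["ft_force"])
im,K,T=grab("wrist");np.savez("w3.npz",im=im,K=K,T=T)
print(proj(K,T,(.583,-.0755,.115)),proj(K,T,(.583,-.0755,.006)),proj(K,T,(.4488,-.2323,.13)))
c=cv2.resize(im[60:290,110:420],None,fx=2.5,fy=2.5,interpolation=cv2.INTER_CUBIC);cv2.imwrite("pics/w3.png",c[:,:,::-1])
E
```

```text
[ 0.582  -0.0766  0.2289] [ 0.3836 -0.1923 -0.4787]
[276.5229 208.1694] [275.7167 178.9701] [16.2862 83.8462]
```

View pics/w3.png

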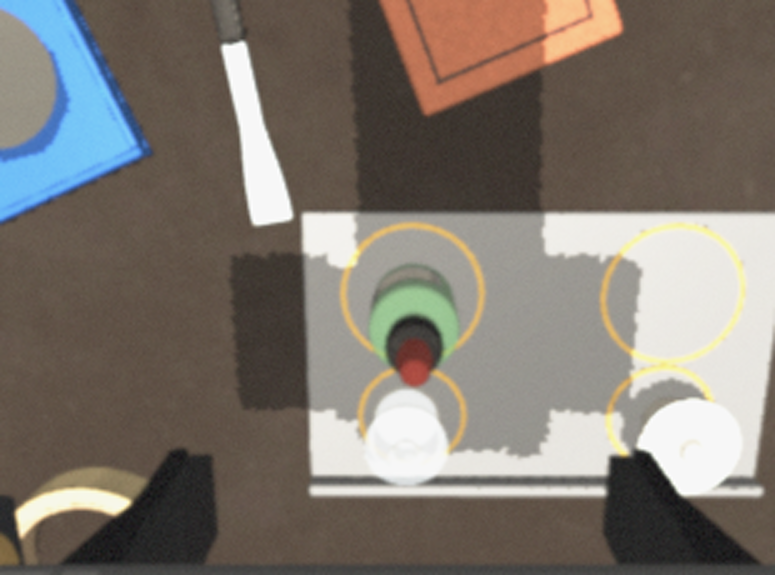

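Dropper bulb at crop (414,372), within 1 px of prediction, so the jaws are centred. Red bottle stands in the tray. Going down.

move_arm:
  deltas:
    - {"linear":[0,0,0.7],"turn":[0,0,0],"claw":0}
    - {"linear":[0,0,0.8],"turn":[0,0,0],"claw":0.1}
    - {"linear":[0,0,0.8],"turn":[0,0,0],"claw":0.2}
    - {"linear":[0,0,0.8],"turn":[0,0,0],"claw":0.3}
    - {"linear":[0,0,0.7],"turn":[0,0,0],"claw":0.4}
    - {"linear":[0,0,0.4],"turn":[0,0,0],"claw":0.4}
    - {"linear":[0,0,0.13],"turn":[0,0,0],"claw":0.4}
    - {"linear":[0,0,0],"turn":[0,0,0],"claw":0.4}
    - {"linear":[0,0,0],"turn":[0,0,0],"claw":0.4}
    - {"linear":[0,0,0],"turn":[0,0,0],"claw":0.4}

```text
time: 10.8
position: [0.5834, -0.076, 0.1001]
tool_rot: [0.349, 3.119, 0.001]
ft_force: [0.2, 0.6, -0.2]
grip_width: 0.602
```

move_arm:
  deltas:
    - {"linear":[0,0,0],"turn":[0,0,0],"claw":0.5}
    - {"linear":[0,0,0],"turn":[0,0,0],"claw":0.6}
    - {"linear":[0,0,0],"turn":[0,0,0],"claw":0.7}
    - {"linear":[0,0,0],"turn":[0,0,0],"claw":0.75}
    - {"linear":[0,0,0],"turn":[0,0,0],"claw":0.8}
    - {"linear":[0,0,0],"turn":[0,0,0],"claw":0.85}
    - {"linear":[0,0,0],"turn":[0,0,0],"claw":0.9}
    - {"linear":[0,0,0],"turn":[0,0,0],"claw":1}
    - {"linear":[0,0,0],"turn":[0,0,0],"claw":1}
    - {"linear":[0,0,0],"turn":[0,0,0],"claw":1}
  grip_force: 15

```text
time: 11.63
position: [0.5824, -0.0756, 0.0984]
tool_rot: [0.348, 3.122, 0.0]
ft_force: [-0.8, 0.3, -0.7]
grip_width: 0.175
```

move_arm:
  deltas:
    - {"linear":[0,0,-0.2],"turn":[0,0,0],"claw":1}
    - {"linear":[0,0,-0.5],"turn":[0,0,0],"claw":1}
    - {"linear":[0,0,-0.8],"turn":[0,0,0],"claw":1}
    - {"linear":[0,0,-0.8],"turn":[0,0,0],"claw":1}
    - {"linear":[0,0,-0.8],"turn":[0,0,0],"claw":1}
    - {"linear":[0,0,-0.8],"turn":[0,0,0],"claw":1}
    - {"linear":[0,0,-0.5],"turn":[0,0,0],"claw":1}
    - {"linear":[0,0,-0.3],"turn":[0,0,0],"claw":1}
    - {"linear":[0.05,-0.25,0],"turn":[0,0,0],"claw":1}
    - {"linear":[0.1,-0.5,0],"turn":[0,0,0],"claw":1}
    - {"linear":[0.2,-0.8,0],"turn":[0,0,0],"claw":1}
    - {"linear":[0.2,-0.8,0],"turn":[0,0,0],"claw":1}

```text
time: 12.63
position: [0.5488, -0.1423, 0.2376]
tool_rot: [-0.347, -3.119, 0.001]
ft_force: [0.1, -0.4, -0.8]
grip_width: 0.18
```

move_arm:
  deltas:
    - {"linear":[0.2,-0.8,0],"turn":[0,0,0],"claw":1}
    - {"linear":[0.2,-0.8,0],"turn":[0,0,0],"claw":1}
    - {"linear":[0.2,-0.8,0],"turn":[0,0,0],"claw":1}
    - {"linear":[0.2,-0.8,0],"turn":[0,0,0],"claw":1}
    - {"linear":[0.2,-0.8,0],"turn":[0,0,0],"claw":1}
    - {"linear":[0.2,-0.8,0],"turn":[0,0,0],"claw":1}
    - {"linear":[0.2,-0.8,0],"turn":[0,0,0],"claw":1}
    - {"linear":[0.2,-0.5,0],"turn":[0,0,0],"claw":1}
    - {"linear":[0.1,-0.3,0],"turn":[0,0,0],"claw":1}
    - {"linear":[0,0,0],"turn":[0,0,0],"claw":1}
    - {"linear":[0,0,0],"turn":[0,0,0],"claw":1}
    - {"linear":[0,0,0],"turn":[0,0,0],"claw":1}

```text
time: 13.63
position: [0.4592, -0.3155, 0.2388]
tool_rot: [-0.346, -3.122, -0.002]
ft_force: [-0.7, -0.1, -1.8]
grip_width: 0.18
```

```bash
python3 - <<'E'
from h import *
im,K,T=grab("scene");s=ctrl.get_state();print(s["position"],s["ft_force"])
c=cv2.resize(im[220:420,220:440],None,fx=2.8,fy=2.8,interpolation=cv2.INTER_CUBIC);cv2.imwrite("pics/s4.png",c[:,:,::-1])
E
```

```text
[ 0.45942624 -0.31530651  0.23894487] [ 0.8720356  -0.4875508  -1.33080157]
```

View pics/s4.png

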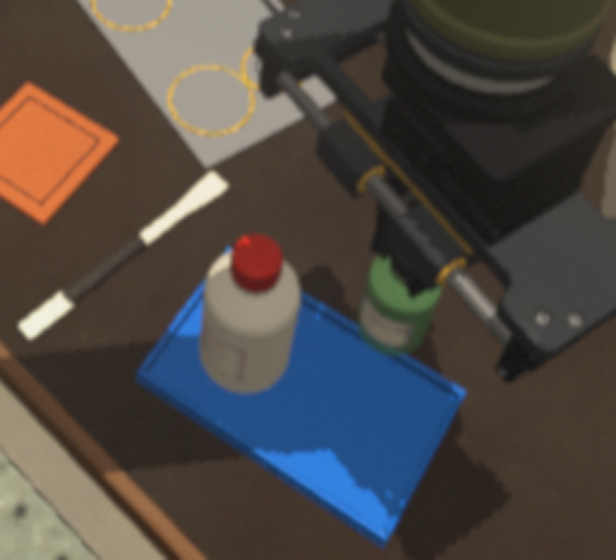

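Dropper hangs upright over the tray (crop (395,310)); red bottle stands in the tray at (250,320).

move_arm:
  deltas:
    - {"linear":[0,0,0.4],"turn":[0,0,0],"claw":1}
    - {"linear":[0,0,0.8],"turn":[0,0,0],"claw":1}
    - {"linear":[0,0,0.8],"turn":[0,0,0],"claw":1}
    - {"linear":[0,0,0.8],"turn":[0,0,0],"claw":1}
    - {"linear":[0,0,0.8],"turn":[0,0,0],"claw":1}
    - {"linear":[0,0,0.6],"turn":[0,0,0],"claw":1}
    - {"linear":[0,0,0.3],"turn":[0,0,0],"claw":1}
    - {"linear":[0,0,0.15],"turn":[0,0,0],"claw":1}
    - {"linear":[0,0,0.05],"turn":[0,0,0],"claw":1}
    - {"linear":[0,0,0.03],"turn":[0,0,0],"claw":1}
    - {"linear":[0,0,0.03],"turn":[0,0,0],"claw":1}
    - {"linear":[0,0,0],"turn":[0,0,0],"claw":1}
    - {"linear":[0,0,0],"turn":[0,0,0],"claw":1}
    - {"linear":[0,0,0],"turn":[0,0,0],"claw":1}

```text
time: 14.85
position: [0.459, -0.317, 0.0973]
tool_rot: [0.348, 3.121, -0.0]
ft_force: [0.7, 0.1, -1.3]
grip_width: 0.181
```

move_arm:
  deltas:
    - {"linear":[0,0,0.03],"turn":[0,0,0],"claw":1}
    - {"linear":[0,0,0],"turn":[0,0,0],"claw":1}
    - {"linear":[0,0,0],"turn":[0,0,0],"claw":1}

```text
time: 15.1
position: [0.4592, -0.317, 0.0964]
tool_rot: [0.348, 3.121, -0.0]
ft_force: [0.6, 0.5, 4.3]
grip_width: 0.176
```

move_arm:
  deltas:
    - {"linear":[0,0,-0.02],"turn":[0,0,0],"claw":0.75}
    - {"linear":[0,0,0],"turn":[0,0,0],"claw":0.6}
    - {"linear":[0,0,0],"turn":[0,0,0],"claw":0.5}
    - {"linear":[0,0,0],"turn":[0,0,0],"claw":0.4}
    - {"linear":[0,0,0],"turn":[0,0,0],"claw":0.4}
    - {"linear":[0,0,-0.37],"turn":[0,0,0],"claw":0.4}
    - {"linear":[0,0,-0.8],"turn":[0,0,0],"claw":0.4}
    - {"linear":[0,0,-0.9],"turn":[0,0,0],"claw":0.4}
    - {"linear":[0,0,-0.9],"turn":[0,0,0],"claw":0.4}
    - {"linear":[0,0,-0.9],"turn":[0,0,0],"claw":0.4}
    - {"linear":[0,0,-0.9],"turn":[0,0,0],"claw":0.4}

```text
time: 16.02
position: [0.4584, -0.317, 0.2417]
tool_rot: [0.349, 3.121, -0.0]
ft_force: [0.2, -0.3, -0.1]
grip_width: 0.606
```

move_arm:
  deltas:
    - {"linear":[-0.31,0.86,0],"turn":[0,0,0],"claw":0.3}
    - {"linear":[-0.3,0.9,0],"turn":[0,0,0],"claw":0.2}
    - {"linear":[-0.3,0.9,0],"turn":[0,0,0],"claw":0}
    - {"linear":[-0.3,0.9,0],"turn":[0,0,0],"claw":0}
    - {"linear":[-0.3,0.9,0],"turn":[0,0,0],"claw":0}
    - {"linear":[-0.3,0.9,0],"turn":[0,0,0],"claw":0}
    - {"linear":[-0.3,0.9,0],"turn":[0,0,0],"claw":0}
    - {"linear":[-0.3,0.9,0],"turn":[0,0,0],"claw":0}
    - {"linear":[-0.3,0.9,0],"turn":[0,0,0],"claw":0}
    - {"linear":[-0.3,0.9,0],"turn":[0,0,0],"claw":0}
    - {"linear":[-0.3,0.9,0],"turn":[0,0,0],"claw":0}
    - {"linear":[-0.3,0.9,0],"turn":[0,0,0],"claw":0}
    - {"linear":[-0.3,0.9,0],"turn":[0,0,0],"claw":0}
    - {"linear":[-0.3,0.9,0],"turn":[0,0,0],"claw":0}
    - {"linear":[0,0.2,0],"turn":[0,0,0],"claw":0}
    - {"linear":[0,0,0],"turn":[0,0,0],"claw":0}
    - {"linear":[0,0,0],"turn":[0,0,0],"claw":0}
    - {"linear":[0,0,0],"turn":[0,0,0],"claw":0}

```text
time: 17.52
position: [0.6658, 0.0263, 0.2401]
tool_rot: [0.352, 3.121, -0.002]
ft_force: [-0.6, -0.2, 0.1]
grip_width: 0.997
```

```bash
python3 - <<'E'
from h import *
np.set_printoptions(precision=4,suppress=True)
s=ctrl.get_state();print(s["position"],s["ft_force"],s["time"])
im,K,T=grab("wrist");np.savez("w5.npz",im=im,K=K,T=T)
print(proj(K,T,(.6665,.029,.048)),proj(K,T,(.6345,-.0890,.057)),proj(K,T,(.6665,.029,.039)))
c=cv2.resize(im[70:270,90:400],None,fx=2.5,fy=2.5,interpolation=cv2.INTER_CUBIC);cv2.imwrite("pics/w5.png",c[:,:,::-1])
im,K,T=grab("top");np.savez("top5.npz",im=im,K=K,T=T)
E
```

```text
[0.6658 0.0263 0.2401] [-0.5845 -0.2463  0.1379] 17.5167
[277.3798 184.8271] [159.3413 182.221 ] [277.29   182.8415]
```

View pics/w5.png

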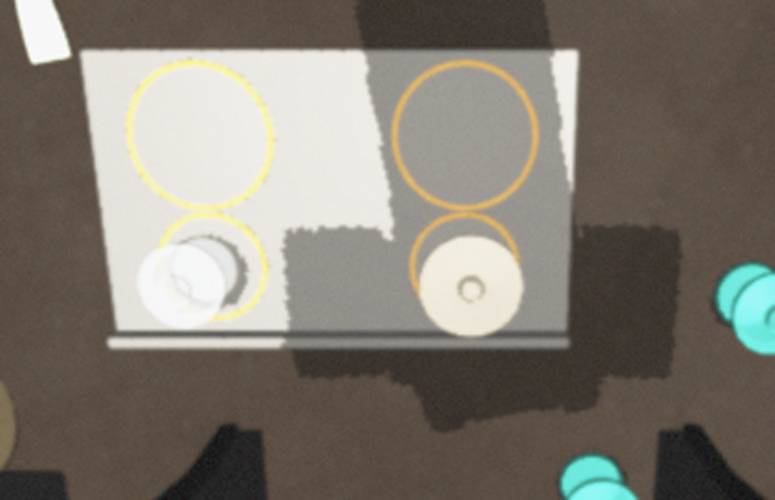

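move_arm:
  deltas:
    - {"linear":[0,0.11,0.8],"turn":[0,0,0],"claw":0}
    - {"linear":[0,0,0.9],"turn":[0,0,0],"claw":0}
    - {"linear":[0,0,0.9],"turn":[0,0,0],"claw":0}
    - {"linear":[0,0,0.9],"turn":[0,0,0],"claw":0}
    - {"linear":[0,0,0.9],"turn":[0,0,0],"claw":0}
    - {"linear":[0,0,0.9],"turn":[0,0,0],"claw":0}
    - {"linear":[0,0,0.8],"turn":[0,0,0],"claw":0}
    - {"linear":[0,0,0.4],"turn":[0,0,0],"claw":0.1}
    - {"linear":[0,0,0.2],"turn":[0,0,0],"claw":0.2}
    - {"linear":[0,0,0],"turn":[0,0,0],"claw":0.3}
    - {"linear":[0,0,0],"turn":[0,0,0],"claw":0.3}
    - {"linear":[0,0,0],"turn":[0,0,0],"claw":0.3}

```text
time: 18.62
position: [0.6683, 0.0317, 0.0405]
tool_rot: [0.349, 3.119, 0.001]
ft_force: [-0.4, 0.9, 0.1]
grip_width: 0.738
```

move_arm:
  deltas:
    - {"linear":[0,0,0],"turn":[0,0,0],"claw":0.4}
    - {"linear":[0,0,0],"turn":[0,0,0],"claw":0.45}
    - {"linear":[0,0,0],"turn":[0,0,0],"claw":0.5}
    - {"linear":[0,0,0],"turn":[0,0,0],"claw":0.6}
    - {"linear":[0,0,0],"turn":[0,0,0],"claw":1}
    - {"linear":[0,0,0],"turn":[0,0,0],"claw":1}
    - {"linear":[0,0,0],"turn":[0,0,0],"claw":1}
  grip_force: 10

```text
time: 19.2
position: [0.6673, 0.032, 0.0389]
tool_rot: [0.348, 3.121, 0.001]
ft_force: [-0.3, -0.1, 2.3]
grip_width: 0.459
```

move_arm:
  deltas:
    - {"linear":[0,0,-0.2],"turn":[0,0,0],"claw":1}
    - {"linear":[0,0,-0.5],"turn":[0,0,0],"claw":1}
    - {"linear":[0,0,-0.8],"turn":[0,0,0],"claw":1}
    - {"linear":[0,0,-0.8],"turn":[0,0,0],"claw":1}
    - {"linear":[0,0,-0.7],"turn":[0,0,0],"claw":1}
    - {"linear":[0.36,-0.12,0],"turn":[0,0,0],"claw":1}
    - {"linear":[0.7,-0.3,0],"turn":[0,0,0],"claw":1}
    - {"linear":[0.7,-0.35,0],"turn":[0,0,0],"claw":1}
    - {"linear":[0.7,-0.35,0],"turn":[0,0,0],"claw":1}
    - {"linear":[0.7,-0.35,0],"turn":[0,0,0],"claw":1}
    - {"linear":[0.7,-0.35,0],"turn":[0,0,0],"claw":1}
    - {"linear":[0.7,-0.35,0],"turn":[0,0,0],"claw":1}
    - {"linear":[0.7,-0.35,0],"turn":[0,0,0],"claw":1}
    - {"linear":[0.7,-0.35,0],"turn":[0,0,0],"claw":1}
    - {"linear":[0.6,-0.25,0],"turn":[0,0,0],"claw":1}
    - {"linear":[0,0,0],"turn":[0,0,0],"claw":1}
    - {"linear":[0,0,0],"turn":[0,0,0],"claw":1}
    - {"linear":[0,0,0],"turn":[0,0,0],"claw":1}

```text
time: 20.7
position: [0.4554, -0.0159, 0.1295]
tool_rot: [0.348, 3.12, 0.002]
ft_force: [0.3, -1.0, -0.1]
grip_width: 0.457
```

```bash
python3 - <<'E'
from h import *
np.set_printoptions(precision=4,suppress=True)
s=ctrl.get_state();print(s["position"],s["ft_force"],s["time"],s["grip_width"])
im,K,T=grab("wrist");np.savez("w6.npz",im=im,K=K,T=T)
c=cv2.resize(im[100:300,150:400],None,fx=2.8,fy=2.8,interpolation=cv2.INTER_CUBIC);cv2.imwrite("pics/w6.png",c[:,:,::-1])
p=np.array(s["position"]);print(proj(K,T,p+[0,0,.003-.003]),proj(K,T,(.4543,-.0166,.008)))
E
```

```text
[ 0.4554 -0.0159  0.1295] [ 0.2984 -1.0198 -0.1188] 20.7 0.4570074299707782
[275.9553 278.3061] [273.5696 203.3662]
```

View pics/w6.png

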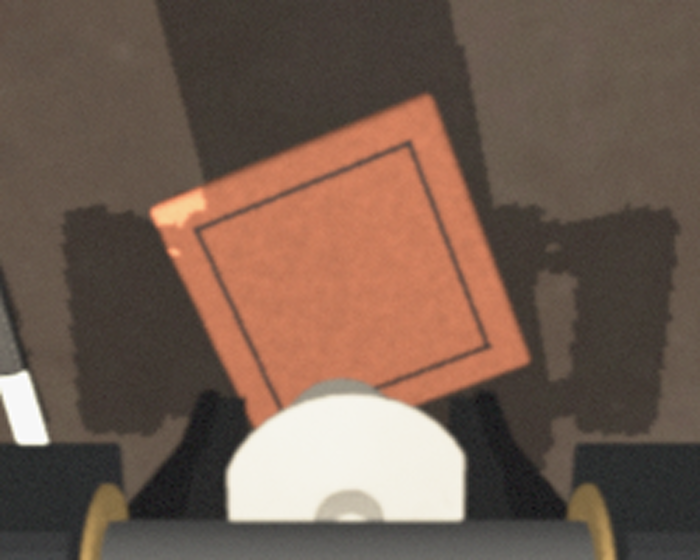

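move_arm:
  deltas:
    - {"linear":[0.03,-0.03,0.5],"turn":[0,0,0],"claw":1}
    - {"linear":[0,0,0.8],"turn":[0,0,0],"claw":1}
    - {"linear":[0,0,0.8],"turn":[0,0,0],"claw":1}
    - {"linear":[0,0,0.5],"turn":[0,0,0],"claw":1}
    - {"linear":[0,0,0.2],"turn":[0,0,0],"claw":1}
    - {"linear":[0,0,0.05],"turn":[0,0,0],"claw":1}
    - {"linear":[0,0,0.04],"turn":[0,0,0],"claw":1}
    - {"linear":[0,0,0],"turn":[0,0,0],"claw":1}
    - {"linear":[0,0,0],"turn":[0,0,0],"claw":1}
    - {"linear":[0,0,0],"turn":[0,0,0],"claw":1}

```text
time: 21.58
position: [0.4542, -0.0166, 0.0427]
tool_rot: [0.348, 3.12, 0.001]
ft_force: [-0.1, 0.1, -0.2]
grip_width: 0.455
```

move_arm:
  deltas:
    - {"linear":[0,0,0.04],"turn":[0,0,0],"claw":1}
    - {"linear":[0,0,0],"turn":[0,0,0],"claw":1}
    - {"linear":[0,0,0],"turn":[0,0,0],"claw":1}

```text
time: 21.83
position: [0.4537, -0.0166, 0.0409]
tool_rot: [0.348, 3.121, 0.001]
ft_force: [-0.2, 0.3, -0.0]
grip_width: 0.463
```

move_arm:
  deltas:
    - {"linear":[0,0,0.03],"turn":[0,0,0],"claw":1}
    - {"linear":[0,0,0],"turn":[0,0,0],"claw":1}
    - {"linear":[0,0,0],"turn":[0,0,0],"claw":1}

```text
time: 22.08
position: [0.4544, -0.0166, 0.0407]
tool_rot: [0.348, 3.12, 0.001]
ft_force: [-0.8, -0.3, 6.1]
grip_width: 0.457
```

move_arm:
  deltas:
    - {"linear":[0,0,-0.03],"turn":[0,0,0],"claw":0.5}
    - {"linear":[0,0,0],"turn":[0,0,0],"claw":0.4}
    - {"linear":[0,0,0],"turn":[0,0,0],"claw":0.3}
    - {"linear":[0,0,0],"turn":[0,0,0],"claw":0.2}
    - {"linear":[0,0,0],"turn":[0,0,0],"claw":0}
    - {"linear":[0,0,0],"turn":[0,0,0],"claw":0}
    - {"linear":[0,0,-0.5],"turn":[0,0,0],"claw":0}
    - {"linear":[0,0,-0.9],"turn":[0,0,0],"claw":0}
    - {"linear":[0,0,-0.9],"turn":[0,0,0],"claw":0}
    - {"linear":[0,0,-0.9],"turn":[0,0,0],"claw":0}
    - {"linear":[0,0,-0.9],"turn":[0,0,0],"claw":0}
    - {"linear":[0,0,-0.9],"turn":[0,0,0],"claw":0}
    - {"linear":[0,0,-0.9],"turn":[0,0,0],"claw":0}

```text
time: 23.17
position: [0.453, -0.0168, 0.2188]
tool_rot: [0.349, 3.122, 0.001]
ft_force: [-0.1, -0.2, 0.5]
grip_width: 0.998
```

move_arm:
  deltas:
    - {"linear":[-0.8,-0.12,0],"turn":[0,0,0],"claw":0}
    - {"linear":[-0.8,-0.12,0],"turn":[0,0,0],"claw":0}
    - {"linear":[-0.8,-0.12,0],"turn":[0,0,0],"claw":0}
    - {"linear":[-0.8,-0.12,0],"turn":[0,0,0],"claw":0}
    - {"linear":[-0.8,-0.12,0],"turn":[0,0,0],"claw":0}
    - {"linear":[-0.8,-0.12,0],"turn":[0,0,0],"claw":0}
    - {"linear":[-0.8,-0.12,0],"turn":[0,0,0],"claw":0}
    - {"linear":[-0.8,-0.12,0],"turn":[0,0,0],"claw":0}
    - {"linear":[0,0,0],"turn":[0,0,0],"claw":0}
    - {"linear":[0,0,0],"turn":[0,0,0],"claw":0}
    - {"linear":[0,0,0],"turn":[0,0,0],"claw":0}

```text
time: 24.08
position: [0.6335, -0.087, 0.217]
tool_rot: [-0.349, -3.121, 0.0]
ft_force: [-0.7, 0.1, -0.2]
grip_width: 1.001
```

```bash
python3 - <<'E'
from h import *
np.set_printoptions(precision=4,suppress=True)
s=ctrl.get_state();print(s["position"],s["ft_force"],s["time"],s["grip_width"])
im,K,T=grab("wrist");np.savez("w7.npz",im=im,K=K,T=T)
c=cv2.resize(im[0:270,150:470],None,fx=2.2,fy=2.2,interpolation=cv2.INTER_CUBIC);cv2.imwrite("pics/w7.png",c[:,:,::-1])
print(proj(K,T,(.636,-.0875,.057)),proj(K,T,(.636,-.0875,.042)),proj(K,T,(.4543,-.0166,.050)),proj(K,T,(.4543,-.0166,.008)))
E
```

```text
[ 0.6335 -0.087   0.217 ] [-0.685   0.0517 -0.2392] 24.0833 1.0013119647642401
[274.7408 195.5372] [274.6822 191.5427] [310.7551 -34.2218] [305.7971 -15.8066]
```

View pics/w7.png

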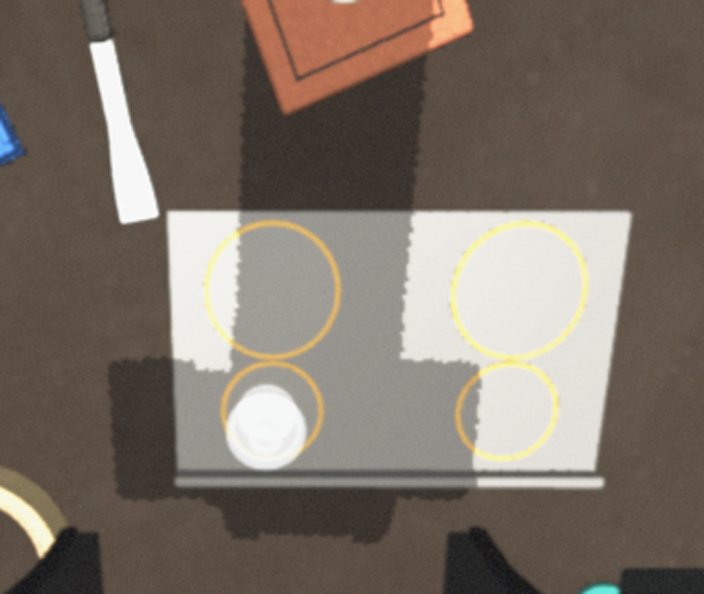

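move_arm:
  deltas:
    - {"linear":[-0.14,-0.1,0.6],"turn":[0,0,0],"claw":0}
    - {"linear":[0,0,0.9],"turn":[0,0,0],"claw":0}
    - {"linear":[0,0,0.9],"turn":[0,0,0],"claw":0}
    - {"linear":[0,0,0.9],"turn":[0,0,0],"claw":0}
    - {"linear":[0,0,0.9],"turn":[0,0,0],"claw":0}
    - {"linear":[0,0,0.8],"turn":[0,0,0],"claw":0}
    - {"linear":[0,0,0.5],"turn":[0,0,0],"claw":0.1}
    - {"linear":[0,0,0.3],"turn":[0,0,0],"claw":0.2}
    - {"linear":[0,0,0],"turn":[0,0,0],"claw":0.3}
    - {"linear":[0,0,0],"turn":[0,0,0],"claw":0.4}
    - {"linear":[0,0,0],"turn":[0,0,0],"claw":0.4}
    - {"linear":[0,0,0],"turn":[0,0,0],"claw":0.4}

```text
time: 25.13
position: [0.6389, -0.0911, 0.0453]
tool_rot: [0.348, 3.119, 0.001]
ft_force: [-0.3, 0.3, 0.1]
grip_width: 0.643
```

move_arm:
  deltas:
    - {"linear":[0,0,0],"turn":[0,0,0],"claw":0.45}
    - {"linear":[0,0,0],"turn":[0,0,0],"claw":0.5}
    - {"linear":[0,0,0],"turn":[0,0,0],"claw":0.55}
    - {"linear":[0,0,0],"turn":[0,0,0],"claw":0.6}
    - {"linear":[0,0,0],"turn":[0,0,0],"claw":0.7}
    - {"linear":[0,0,0],"turn":[0,0,0],"claw":1}
    - {"linear":[0,0,0],"turn":[0,0,0],"claw":1}
    - {"linear":[0,0,0],"turn":[0,0,0],"claw":1}

```text
time: 25.8
position: [0.6378, -0.091, 0.0437]
tool_rot: [0.348, 3.122, 0.0]
ft_force: [-0.0, -0.2, 0.7]
grip_width: 0.41
```

move_arm:
  deltas:
    - {"linear":[0,0,-0.2],"turn":[0,0,0],"claw":1}
    - {"linear":[0,0,-0.5],"turn":[0,0,0],"claw":1}
    - {"linear":[0,0,-0.8],"turn":[0,0,0],"claw":1}
    - {"linear":[0,0,-0.8],"turn":[0,0,0],"claw":1}
    - {"linear":[0,0,-0.8],"turn":[0,0,0],"claw":1}
    - {"linear":[0,0,-0.9],"turn":[0,0,0],"claw":1}
    - {"linear":[0.3,0.3,0],"turn":[0,0,0],"claw":1}
    - {"linear":[0.5,0.6,0],"turn":[0,0,0],"claw":1}
    - {"linear":[0.6,0.7,0],"turn":[0,0,0],"claw":1}
    - {"linear":[0.6,0.7,0],"turn":[0,0,0],"claw":1}
    - {"linear":[0.6,0.7,0],"turn":[0,0,0],"claw":1}
    - {"linear":[0.6,0.7,0],"turn":[0,0,0],"claw":1}

```text
time: 26.8
position: [0.5678, 0.0396, 0.1645]
tool_rot: [0.349, 3.121, 0.001]
ft_force: [-0.6, 0.8, -0.4]
grip_width: 0.412
```

move_arm:
  deltas:
    - {"linear":[0.6,0.7,0],"turn":[0,0,0],"claw":1}
    - {"linear":[0.6,0.7,0],"turn":[0,0,0],"claw":1}
    - {"linear":[0.6,0.7,0],"turn":[0,0,0],"claw":1}
    - {"linear":[0.6,0.7,0],"turn":[0,0,0],"claw":1}
    - {"linear":[0.6,0.7,0],"turn":[0,0,0],"claw":1}
    - {"linear":[0.6,0.7,0],"turn":[0,0,0],"claw":1}
    - {"linear":[0.6,0.7,0],"turn":[0,0,0],"claw":1}
    - {"linear":[0.6,0.7,0],"turn":[0,0,0],"claw":1}
    - {"linear":[0.5,0.7,0],"turn":[0,0,0],"claw":1}
    - {"linear":[0.3,0.55,0],"turn":[0,0,0],"claw":1}
    - {"linear":[0,0,0],"turn":[0,0,0],"claw":1}
    - {"linear":[0,0,0],"turn":[0,0,0],"claw":1}
    - {"linear":[0,0,0],"turn":[0,0,0],"claw":1}

```text
time: 27.88
position: [0.4504, 0.275, 0.1641]
tool_rot: [0.35, 3.121, -0.0]
ft_force: [-0.0, -0.8, -1.4]
grip_width: 0.405
```

```bash
python3 - <<'E'
from h import *
np.set_printoptions(precision=4,suppress=True)
s=ctrl.get_state();print(s["position"],s["ft_force"],s["time"],s["grip_width"])
im,K,T=grab("wrist");np.savez("w8.npz",im=im,K=K,T=T)
c=cv2.resize(im[90:300,150:400],None,fx=2.6,fy=2.6,interpolation=cv2.INTER_CUBIC);cv2.imwrite("pics/w8.png",c[:,:,::-1])
hsv=cv2.cvtColor(im,cv2.COLOR_RGB2HSV);m=cv2.inRange(hsv,(0,0,130),(180,60,255));m[:100]=0;m[262:]=0
ct=max(cv2.findContours(m,0,1)[0],key=cv2.contourArea);h=cv2.convexHull(ct)[:,0].astype(float);h=h[h[:,1]<225]
P=np.array([plane(K,T,*q,.008)[:2] for q in h])
A=np.c_[2*P,np.ones(len(P))];x=np.linalg.lstsq(A,(P**2).sum(1),rcond=None)[0];print("circle",x[:2],np.sqrt(x[2]+x[:2]@x[:2]),len(P))
# top-camera check
d=np.load("top5.npz");hs=cv2.cvtColor(d["im"],cv2.COLOR_RGB2HSV);m=cv2.inRange(hs,(0,0,150),(180,60,255));m[:265]=0;m[325:]=0;m[:,:140]=0;m[:,200:]=0
ct=max(cv2.findContours(m,0,1)[0],key=cv2.contourArea);P=np.array([plane(d["K"],d["T"],*q,.008)[:2] for q in ct[:,0].astype(float)])
A=np.c_[2*P,np.ones(len(P))];x=np.linalg.lstsq(A,(P**2).sum(1),rcond=None)[0];print("top circle",x[:2],np.sqrt(x[2]+x[:2]@x[:2]))
E
```

```text
[0.4504 0.275  0.1641] [-0.0388 -0.8107 -1.3682] 27.8833 0.4052016463336738
circle [0.4487 0.2761] 0.04520693960163317 25
top circle [0.45   0.2768] 0.04407561441467792
```

View pics/w8.png

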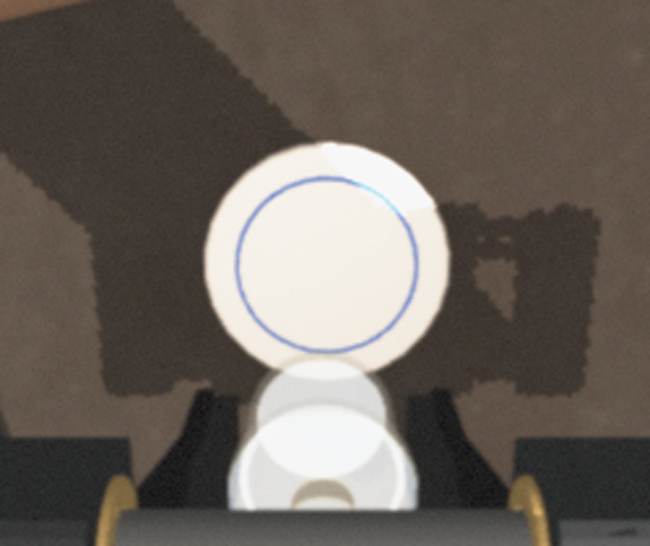

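move_arm:
  deltas:
    - {"linear":[0.05,0.04,0.4],"turn":[0,0,0],"claw":1}
    - {"linear":[0,0,0.8],"turn":[0,0,0],"claw":1}
    - {"linear":[0,0,0.8],"turn":[0,0,0],"claw":1}
    - {"linear":[0,0,0.8],"turn":[0,0,0],"claw":1}
    - {"linear":[0,0,0.6],"turn":[0,0,0],"claw":1}
    - {"linear":[0,0,0.3],"turn":[0,0,0],"claw":1}
    - {"linear":[0,0,0.15],"turn":[0,0,0],"claw":1}
    - {"linear":[0,0,0.04],"turn":[0,0,0],"claw":1}
    - {"linear":[0,0,0.02],"turn":[0,0,0],"claw":1}
    - {"linear":[0,0,0],"turn":[0,0,0],"claw":1}
    - {"linear":[0,0,0],"turn":[0,0,0],"claw":1}
    - {"linear":[0,0,0],"turn":[0,0,0],"claw":1}

```text
time: 28.93
position: [0.4493, 0.2779, 0.0472]
tool_rot: [0.348, 3.121, 0.002]
ft_force: [-0.1, 0.4, -0.5]
grip_width: 0.409
```

move_arm:
  deltas:
    - {"linear":[0,0,0.03],"turn":[0,0,0],"claw":1}
    - {"linear":[0,0,0],"turn":[0,0,0],"claw":1}
    - {"linear":[0,0,0],"turn":[0,0,0],"claw":1}

```text
time: 29.18
position: [0.4489, 0.2776, 0.0456]
tool_rot: [0.348, 3.122, 0.001]
ft_force: [-0.1, -0.0, 0.1]
grip_width: 0.409
```

move_arm:
  deltas:
    - {"linear":[0,-0.03,0],"turn":[0,0,0],"claw":1}
    - {"linear":[0,0,0],"turn":[0,0,0],"claw":1}
    - {"linear":[0,0,0.02],"turn":[0,0,0],"claw":1}
    - {"linear":[0,0,0],"turn":[0,0,0],"claw":1}
    - {"linear":[0,0,0],"turn":[0,0,0],"claw":1}

```text
time: 29.6
position: [0.4488, 0.2767, 0.0455]
tool_rot: [0.349, 3.122, 0.001]
ft_force: [0.0, -0.6, 5.3]
grip_width: 0.409
```

move_arm:
  deltas:
    - {"linear":[0,0,-0.02],"turn":[0,0,0],"claw":0.55}
    - {"linear":[0,0,0],"turn":[0,0,0],"claw":0.45}
    - {"linear":[0,0,0],"turn":[0,0,0],"claw":0.35}
    - {"linear":[0,0,0],"turn":[0,0,0],"claw":0.25}
    - {"linear":[0,0,0],"turn":[0,0,0],"claw":0.1}
    - {"linear":[0,0,0],"turn":[0,0,0],"claw":0.1}
    - {"linear":[0,0,-0.5],"turn":[0,0,0],"claw":0.1}
    - {"linear":[0,0,-0.9],"turn":[0,0,0],"claw":0.1}
    - {"linear":[0,0,-0.9],"turn":[0,0,0],"claw":0.1}
    - {"linear":[0,0,-0.9],"turn":[0,0,0],"claw":0.1}
    - {"linear":[0,0,-0.9],"turn":[0,0,0],"claw":0.1}
    - {"linear":[0,0,-0.9],"turn":[0,0,0],"claw":0.1}
    - {"linear":[0,0,-0.9],"turn":[0,0,0],"claw":0.1}

```text
time: 30.68
position: [0.4484, 0.2764, 0.2237]
tool_rot: [0.349, 3.122, 0.0]
ft_force: [0.3, 0.3, -1.0]
grip_width: 0.897
```

move_arm:
  deltas:
    - {"linear":[-0.18,-0.8,0],"turn":[0,0,0],"claw":0.1}
    - {"linear":[-0.2,-0.85,0],"turn":[0,0,0],"claw":0.1}
    - {"linear":[-0.2,-0.9,0],"turn":[0,0,0],"claw":0.1}
    - {"linear":[-0.2,-0.9,0],"turn":[0,0,0],"claw":0.1}
    - {"linear":[-0.2,-0.9,0],"turn":[0,0,0],"claw":0.1}
    - {"linear":[-0.2,-0.9,0],"turn":[0,0,0],"claw":0.1}
    - {"linear":[-0.2,-0.9,0],"turn":[0,0,0],"claw":0.1}
    - {"linear":[-0.2,-0.9,0],"turn":[0,0,0],"claw":0.1}
    - {"linear":[-0.2,-0.9,0],"turn":[0,0,0],"claw":0.1}
    - {"linear":[-0.2,-0.9,0],"turn":[0,0,0],"claw":0.1}
    - {"linear":[-0.2,-0.9,0],"turn":[0,0,0],"claw":0.1}
    - {"linear":[-0.2,-0.9,0],"turn":[0,0,0],"claw":0.1}
    - {"linear":[-0.2,-0.9,0],"turn":[0,0,0],"claw":0.1}
    - {"linear":[-0.2,-0.9,0],"turn":[0,0,0],"claw":0.1}
    - {"linear":[-0.2,-0.9,0],"turn":[0,0,0],"claw":0.1}
    - {"linear":[-0.2,-0.9,0],"turn":[0,0,0],"claw":0.1}
    - {"linear":[-0.2,-0.9,0],"turn":[0,0,0],"claw":0.1}
    - {"linear":[-0.2,-0.9,0],"turn":[0,0,0],"claw":0.1}
    - {"linear":[-0.15,-0.5,0],"turn":[0,0,0],"claw":0.1}

```text
time: 32.27
position: [0.4474, -0.2359, 0.2227]
tool_rot: [0.354, 3.121, -0.001]
ft_force: [0.2, 0.6, -0.1]
grip_width: 0.898
```

move_arm:
  deltas:
    - {"linear":[0,0,0],"turn":[0,0,0],"claw":0.1}
    - {"linear":[0,0,0],"turn":[0,0,0],"claw":0.1}
    - {"linear":[0,0,0],"turn":[0,0,0],"claw":0.1}

```text
time: 32.52
position: [0.4483, -0.2311, 0.2221]
tool_rot: [-0.347, -3.122, -0.001]
ft_force: [-0.1, 0.1, 0.3]
grip_width: 0.902
```

```bash
python3 - <<'E'
from h import *
np.set_printoptions(precision=4,suppress=True)
s=ctrl.get_state();print(s["position"],s["ft_force"],s["time"],s["grip_width"])
im,K,T=grab("top");np.savez("top9.npz",im=im,K=K,T=T)
iw,K,T=grab("wrist");np.savez("w9.npz",im=iw,K=K,T=T)
print(proj(K,T,(.4478,-.2325,.130)))
a=cv2.resize(im[190:330,140:330],None,fx=2.1,fy=2.1,interpolation=cv2.INTER_CUBIC);b=cv2.resize(iw[60:300,120:420],None,fx=1.3,fy=1.3)
c=np.zeros((max(a.shape[0],b.shape[0]),a.shape[1]+b.shape[1],3),np.uint8);c[:a.shape[0],:a.shape[1]]=a;c[:b.shape[0],a.shape[1]:]=b;cv2.imwrite("pics/c9.png",c[:,:,::-1]);print(c.shape)
E
```

```text
[ 0.4483 -0.2311  0.2221] [-0.1276  0.1277  0.2658] 32.5167 0.9015119113647527
[272.523  215.8278]
(312, 789, 3)
```

View pics/c9.png

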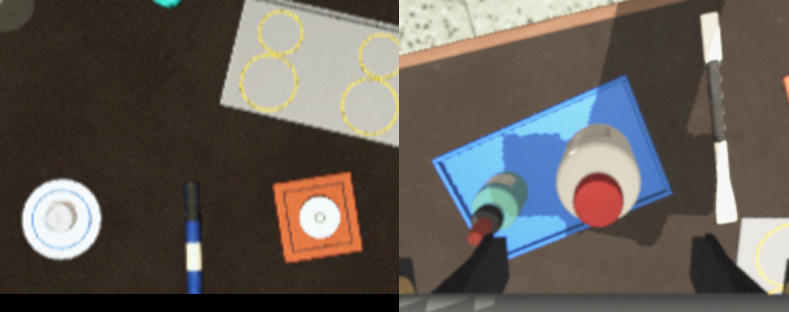

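Both small items are centred on their tiles (top view: white lid in the middle of the square, weighing bottle inside the blue ring). Red bottle lies under the open jaws; now to take it back.

move_arm:
  deltas:
    - {"linear":[0,-0.04,0.6],"turn":[0,0,0],"claw":0.1}
    - {"linear":[0,0,0.8],"turn":[0,0,0],"claw":0.1}
    - {"linear":[0,0,0.8],"turn":[0,0,0],"claw":0.1}
    - {"linear":[0,0,0.8],"turn":[0,0,0],"claw":0.1}
    - {"linear":[0,0,0.7],"turn":[0,0,0],"claw":0.1}
    - {"linear":[0,0,0.5],"turn":[0,0,0],"claw":0.1}
    - {"linear":[0,0,0.3],"turn":[0,0,0],"claw":0.1}
    - {"linear":[0,0,0.05],"turn":[0,0,0],"claw":0.1}
    - {"linear":[0,0,0],"turn":[0,0,0],"claw":0.1}
    - {"linear":[0,0,0],"turn":[0,0,0],"claw":0.1}
    - {"linear":[0,0,0],"turn":[0,0,0],"claw":0.1}

```text
time: 33.53
position: [0.4489, -0.2336, 0.0869]
tool_rot: [0.348, 3.12, 0.0]
ft_force: [-0.4, -0.2, 0.6]
grip_width: 0.898
```

move_arm:
  deltas:
    - {"linear":[0,0.03,0.02],"turn":[0,0,0],"claw":0.2}
    - {"linear":[0,0,0],"turn":[0,0,0],"claw":0.25}
    - {"linear":[0,0,0],"turn":[0,0,0],"claw":0.3}
    - {"linear":[0,0,0],"turn":[0,0,0],"claw":0.35}
    - {"linear":[0,0,0],"turn":[0,0,0],"claw":0.5}
    - {"linear":[0,0,0],"turn":[0,0,0],"claw":1}
    - {"linear":[0,0,0],"turn":[0,0,0],"claw":1}
    - {"linear":[0,0,0],"turn":[0,0,0],"claw":1}
  grip_force: 35

```text
time: 34.2
position: [0.4484, -0.2322, 0.0854]
tool_rot: [0.348, 3.122, 0.001]
ft_force: [0.3, 2.1, 2.9]
grip_width: 0.652
```

move_arm:
  deltas:
    - {"linear":[0,0,-0.3],"turn":[0,0,0],"claw":1}
    - {"linear":[0,0,-0.6],"turn":[0,0,0],"claw":1}
    - {"linear":[0,0,-0.9],"turn":[0,0,0],"claw":1}
    - {"linear":[0,0,-0.9],"turn":[0,0,0],"claw":1}
    - {"linear":[0,0,-0.9],"turn":[0,0,0],"claw":1}
    - {"linear":[0,0,-0.8],"turn":[0,0,0],"claw":1}
    - {"linear":[0,0,-0.4],"turn":[0,0,0],"claw":1}
    - {"linear":[-0.1,0.35,0],"turn":[0,0,0],"claw":1}
    - {"linear":[-0.2,0.6,0],"turn":[0,0,0],"claw":1}
    - {"linear":[-0.25,0.8,0],"turn":[0,0,0],"claw":1}
    - {"linear":[-0.25,0.8,0],"turn":[0,0,0],"claw":1}

```text
time: 35.12
position: [0.4878, -0.1619, 0.2273]
tool_rot: [-0.35, -3.119, -0.001]
ft_force: [0.8, 0.1, -4.5]
grip_width: 0.654
```

move_arm:
  deltas:
    - {"linear":[-0.25,0.8,0],"turn":[0,0,0],"claw":1}
    - {"linear":[-0.25,0.8,0],"turn":[0,0,0],"claw":1}
    - {"linear":[-0.25,0.8,0],"turn":[0,0,0],"claw":1}
    - {"linear":[-0.25,0.8,0],"turn":[0,0,0],"claw":1}
    - {"linear":[-0.25,0.8,0],"turn":[0,0,0],"claw":1}
    - {"linear":[-0.25,0.8,0],"turn":[0,0,0],"claw":1}
    - {"linear":[-0.25,0.8,0],"turn":[0,0,0],"claw":1}
    - {"linear":[-0.25,0.8,0],"turn":[0,0,0],"claw":1}
    - {"linear":[-0.25,0.6,0],"turn":[0,0,0],"claw":1}
    - {"linear":[-0.15,0.55,0],"turn":[0,0,0],"claw":1}
    - {"linear":[0,0,0],"turn":[0,0,0],"claw":1}
    - {"linear":[0,0,0],"turn":[0,0,0],"claw":1}
    - {"linear":[0,0,0],"turn":[0,0,0],"claw":1}

```text
time: 36.2
position: [0.6078, 0.0408, 0.228]
tool_rot: [-0.35, -3.12, 0.003]
ft_force: [-0.7, -1.6, -3.7]
grip_width: 0.652
```

move_arm:
  deltas:
    - {"linear":[0,0,0.4],"turn":[0,0,0],"claw":1}
    - {"linear":[0,0,0.8],"turn":[0,0,0],"claw":1}
    - {"linear":[0,0,0.8],"turn":[0,0,0],"claw":1}
    - {"linear":[0,0,0.8],"turn":[0,0,0],"claw":1}
    - {"linear":[0,0,0.8],"turn":[0,0,0],"claw":1}
    - {"linear":[0,0,0.6],"turn":[0,0,0],"claw":1}
    - {"linear":[0,0,0.3],"turn":[0,0,0],"claw":1}
    - {"linear":[0,0,0.1],"turn":[0,0,0],"claw":1}
    - {"linear":[0,0,0],"turn":[0,0,0],"claw":1}
    - {"linear":[0,0,0],"turn":[0,0,0],"claw":1}
    - {"linear":[0,0,0],"turn":[0,0,0],"claw":1}

```text
time: 37.12
position: [0.6097, 0.0416, 0.0928]
tool_rot: [0.349, 3.12, 0.001]
ft_force: [-0.5, -0.2, -4.6]
grip_width: 0.647
```

move_arm:
  deltas:
    - {"linear":[0,0,0.06],"turn":[0,0,0],"claw":1}
    - {"linear":[0,0,0.04],"turn":[0,0,0],"claw":1}
    - {"linear":[0,0,0],"turn":[0,0,0],"claw":1}
    - {"linear":[0,0,0],"turn":[0,0,0],"claw":1}
    - {"linear":[0,0,0],"turn":[0,0,0],"claw":1}

```text
time: 37.53
position: [0.6087, 0.0418, 0.0884]
tool_rot: [0.348, 3.122, 0.0]
ft_force: [0.2, -0.5, -4.6]
grip_width: 0.652
```

move_arm:
  deltas:
    - {"linear":[0,0.02,0],"turn":[0,0,0],"claw":1}
    - {"linear":[0,0,0.02],"turn":[0,0,0],"claw":1}
    - {"linear":[0,0,0.01],"turn":[0,0,0],"claw":1}
    - {"linear":[0,0,0],"turn":[0,0,0],"claw":1}
    - {"linear":[0,0,0],"turn":[0,0,0],"claw":1}

```text
time: 37.95
position: [0.6088, 0.0425, 0.0875]
tool_rot: [0.348, 3.122, 0.0]
ft_force: [-0.2, 0.3, -2.2]
grip_width: 0.647
```

move_arm:
  deltas:
    - {"linear":[0,0,0.02],"turn":[0,0,0],"claw":1}
    - {"linear":[0,0,0],"turn":[0,0,0],"claw":1}
    - {"linear":[0,0,0],"turn":[0,0,0],"claw":0.3}
    - {"linear":[0,0,0],"turn":[0,0,0],"claw":0.2}
    - {"linear":[0,0,0],"turn":[0,0,0],"claw":0.1}
    - {"linear":[0,0,0],"turn":[0,0,0],"claw":0}
    - {"linear":[0,0,0],"turn":[0,0,0],"claw":0}
    - {"linear":[0,0,-0.4],"turn":[0,0,0],"claw":0}
    - {"linear":[0,0,-0.9],"turn":[0,0,0],"claw":0}
    - {"linear":[0,0,-0.9],"turn":[0,0,0],"claw":0}
    - {"linear":[0,0,-0.9],"turn":[0,0,0],"claw":0}
    - {"linear":[0,0,-0.9],"turn":[0,0,0],"claw":0}
    - {"linear":[0,0,-0.9],"turn":[0,0,0],"claw":0}

```text
time: 39.03
position: [0.6087, 0.0419, 0.2361]
tool_rot: [0.349, 3.121, 0.0]
ft_force: [0.1, -0.7, 0.5]
grip_width: 1.0
```

move_arm:
  deltas:
    - {"linear":[0.15,-0.9,0],"turn":[0,0,0],"claw":0}
    - {"linear":[0.15,-0.9,0],"turn":[0,0,0],"claw":0}
    - {"linear":[0.15,-0.9,0],"turn":[0,0,0],"claw":0}
    - {"linear":[0.15,-0.9,0],"turn":[0,0,0],"claw":0}
    - {"linear":[0.15,-0.9,0],"turn":[0,0,0],"claw":0.2}
    - {"linear":[0.15,-0.9,0],"turn":[0,0,0],"claw":0.4}
    - {"linear":[0.15,-0.9,0],"turn":[0,0,0],"claw":0.4}
    - {"linear":[0.15,-0.9,0],"turn":[0,0,0],"claw":0.4}
    - {"linear":[0.15,-0.9,0],"turn":[0,0,0],"claw":0.4}
    - {"linear":[0.15,-0.9,0],"turn":[0,0,0],"claw":0.4}
    - {"linear":[0.15,-0.9,0],"turn":[0,0,0],"claw":0.4}
    - {"linear":[0.18,-0.9,0],"turn":[0,0,0],"claw":0.4}
    - {"linear":[0.2,-0.9,0],"turn":[0,0,0],"claw":0.4}
    - {"linear":[0.2,-0.9,0],"turn":[0,0,0],"claw":0.4}
    - {"linear":[0,-0.18,0],"turn":[0,0,0],"claw":0.4}
    - {"linear":[0,0,0],"turn":[0,0,0],"claw":0.4}
    - {"linear":[0,0,0],"turn":[0,0,0],"claw":0.4}
    - {"linear":[0,0,0],"turn":[0,0,0],"claw":0.4}

```text
time: 40.53
position: [0.4599, -0.3154, 0.2339]
tool_rot: [0.345, 3.122, 0.001]
ft_force: [-0.3, 0.4, -0.1]
grip_width: 0.598
```

move_arm:
  deltas:
    - {"linear":[0,0,0.6],"turn":[0,0,0],"claw":0.4}
    - {"linear":[0,0,0.8],"turn":[0,0,0],"claw":0.4}
    - {"linear":[0,0,0.8],"turn":[0,0,0],"claw":0.4}
    - {"linear":[0,0,0.8],"turn":[0,0,0],"claw":0.4}
    - {"linear":[0,0,0.7],"turn":[0,0,0],"claw":0.4}
    - {"linear":[0,0,0.5],"turn":[0,0,0],"claw":0.4}
    - {"linear":[0,0,0.3],"turn":[0,0,0],"claw":0.4}
    - {"linear":[0,0,0.05],"turn":[0,0,0],"claw":0.4}
    - {"linear":[0,0,0],"turn":[0,0,0],"claw":0.4}
    - {"linear":[0,0,0],"turn":[0,0,0],"claw":0.4}
    - {"linear":[0,0,0],"turn":[0,0,0],"claw":0.4}
    - {"linear":[0,0,0],"turn":[0,0,0],"claw":0.4}
    - {"linear":[0,0,0],"turn":[0,0,0],"claw":0.4}

```text
time: 41.62
position: [0.4594, -0.3171, 0.098]
tool_rot: [0.348, 3.121, -0.0]
ft_force: [0.3, -0.2, 0.5]
grip_width: 0.601
```

move_arm:
  deltas:
    - {"linear":[0,0,0.03],"turn":[0,0,0],"claw":0.5}
    - {"linear":[0,0,0],"turn":[0,0,0],"claw":0.6}
    - {"linear":[0,0,0],"turn":[0,0,0],"claw":0.7}
    - {"linear":[0,0,0],"turn":[0,0,0],"claw":0.75}
    - {"linear":[0,0,0],"turn":[0,0,0],"claw":0.8}
    - {"linear":[0,0,0],"turn":[0,0,0],"claw":0.85}
    - {"linear":[0,0,0],"turn":[0,0,0],"claw":0.9}
    - {"linear":[0,0,0],"turn":[0,0,0],"claw":1}
    - {"linear":[0,0,0],"turn":[0,0,0],"claw":1}
    - {"linear":[0,0,0],"turn":[0,0,0],"claw":1}
  grip_force: 15

```text
time: 42.45
position: [0.4589, -0.3169, 0.0963]
tool_rot: [0.349, 3.122, 0.0]
ft_force: [0.4, -1.2, 0.7]
grip_width: 0.176
```

move_arm:
  deltas:
    - {"linear":[0,0,-0.2],"turn":[0,0,0],"claw":1}
    - {"linear":[0,0,-0.5],"turn":[0,0,0],"claw":1}
    - {"linear":[0,0,-0.8],"turn":[0,0,0],"claw":1}
    - {"linear":[0,0,-0.8],"turn":[0,0,0],"claw":1}
    - {"linear":[0,0,-0.8],"turn":[0,0,0],"claw":1}
    - {"linear":[0,0,-0.8],"turn":[0,0,0],"claw":1}
    - {"linear":[0,0,-0.5],"turn":[0,0,0],"claw":1}
    - {"linear":[0,0,-0.37],"turn":[0,0,0],"claw":1}
    - {"linear":[-0.05,0.25,0],"turn":[0,0,0],"claw":1}
    - {"linear":[-0.1,0.5,0],"turn":[0,0,0],"claw":1}
    - {"linear":[-0.2,0.8,0],"turn":[0,0,0],"claw":1}
    - {"linear":[-0.2,0.8,0],"turn":[0,0,0],"claw":1}

```text
time: 43.45
position: [0.4901, -0.2507, 0.2384]
tool_rot: [-0.351, -3.12, -0.001]
ft_force: [1.2, -1.0, -1.7]
grip_width: 0.178
```

move_arm:
  deltas:
    - {"linear":[-0.2,0.8,0],"turn":[0,0,0],"claw":1}
    - {"linear":[-0.2,0.8,0],"turn":[0,0,0],"claw":1}
    - {"linear":[-0.2,0.8,0],"turn":[0,0,0],"claw":1}
    - {"linear":[-0.2,0.8,0],"turn":[0,0,0],"claw":1}
    - {"linear":[-0.2,0.8,0],"turn":[0,0,0],"claw":1}
    - {"linear":[-0.2,0.8,0],"turn":[0,0,0],"claw":1}
    - {"linear":[-0.2,0.8,0],"turn":[0,0,0],"claw":1}
    - {"linear":[-0.2,0.5,0],"turn":[0,0,0],"claw":1}
    - {"linear":[-0.1,0.3,0],"turn":[0,0,0],"claw":1}
    - {"linear":[0,0,0],"turn":[0,0,0],"claw":1}
    - {"linear":[0,0,0],"turn":[0,0,0],"claw":1}
    - {"linear":[0,0,0],"turn":[0,0,0],"claw":1}

```text
time: 44.45
position: [0.5819, -0.0779, 0.2394]
tool_rot: [-0.353, -3.121, 0.002]
ft_force: [0.2, 0.0, -1.4]
grip_width: 0.176
```

move_arm:
  deltas:
    - {"linear":[0,0,0.4],"turn":[0,0,0],"claw":1}
    - {"linear":[0,0,0.8],"turn":[0,0,0],"claw":1}
    - {"linear":[0,0,0.8],"turn":[0,0,0],"claw":1}
    - {"linear":[0,0,0.8],"turn":[0,0,0],"claw":1}
    - {"linear":[0,0,0.8],"turn":[0,0,0],"claw":1}
    - {"linear":[0,0,0.6],"turn":[0,0,0],"claw":1}
    - {"linear":[0,0,0.3],"turn":[0,0,0],"claw":1}
    - {"linear":[0,0,0.1],"turn":[0,0,0],"claw":1}
    - {"linear":[0,0,0],"turn":[0,0,0],"claw":1}
    - {"linear":[0,0,0],"turn":[0,0,0],"claw":1}
    - {"linear":[0,0,0],"turn":[0,0,0],"claw":1}
    - {"linear":[0,0,0],"turn":[0,0,0],"claw":1}
    - {"linear":[0,0,0],"turn":[0,0,0],"claw":1}

```text
time: 45.53
position: [0.5833, -0.0757, 0.1024]
tool_rot: [0.348, 3.121, 0.001]
ft_force: [0.9, 0.5, -0.4]
grip_width: 0.176
```

move_arm:
  deltas:
    - {"linear":[0,0,0.06],"turn":[0,0,0],"claw":1}
    - {"linear":[0,0,0.03],"turn":[0,0,0],"claw":1}
    - {"linear":[0,0,0.02],"turn":[0,0,0],"claw":1}
    - {"linear":[0,0,0],"turn":[0,0,0],"claw":1}
    - {"linear":[0,0,0],"turn":[0,0,0],"claw":1}
    - {"linear":[0,0,0],"turn":[0,0,0],"claw":1}

```text
time: 46.03
position: [0.5828, -0.0757, 0.0983]
tool_rot: [0.348, 3.122, 0.0]
ft_force: [-1.0, -0.2, 1.9]
grip_width: 0.174
```

move_arm:
  deltas:
    - {"linear":[0,0,0],"turn":[0,0,0],"claw":0.75}
    - {"linear":[0,0,0],"turn":[0,0,0],"claw":0.6}
    - {"linear":[0,0,0],"turn":[0,0,0],"claw":0.5}
    - {"linear":[0,0,0],"turn":[0,0,0],"claw":0.4}
    - {"linear":[0,0,0],"turn":[0,0,0],"claw":0.4}
    - {"linear":[0,0,-0.4],"turn":[0,0,0],"claw":0.4}
    - {"linear":[0,0,-0.9],"turn":[0,0,0],"claw":0.4}
    - {"linear":[0,0,-0.9],"turn":[0,0,0],"claw":0.4}
    - {"linear":[0,0,-0.9],"turn":[0,0,0],"claw":0.4}
    - {"linear":[0,0,-0.9],"turn":[0,0,0],"claw":0.4}
    - {"linear":[0,0,-0.9],"turn":[0,0,0],"claw":0.2}
    - {"linear":[0,0,-0.9],"turn":[0,0,0],"claw":0.1}
    - {"linear":[0,0,-0.9],"turn":[0,0,0],"claw":0}

```text
time: 47.12
position: [0.5824, -0.0761, 0.3016]
tool_rot: [0.349, 3.121, 0.001]
ft_force: [0.2, 0.2, -1.2]
grip_width: 0.748
```

move_arm:
  deltas:
    - {"linear":[0.2,-0.9,0],"turn":[0,0,0],"claw":0}
    - {"linear":[0.2,-0.9,0],"turn":[0,0,0],"claw":0}
    - {"linear":[0.2,-0.9,0],"turn":[0,0,0],"claw":0}
    - {"linear":[0.2,-0.9,0],"turn":[0,0,0],"claw":0}
    - {"linear":[0.2,-0.9,0],"turn":[0,0,0],"claw":0}
    - {"linear":[0.2,-0.9,0],"turn":[0,0,0],"claw":0}
    - {"linear":[0.2,-0.9,0],"turn":[0,0,0],"claw":0}
    - {"linear":[0.2,-0.9,0],"turn":[0,0,0],"claw":0}
    - {"linear":[0.2,-0.9,0],"turn":[0,0,0],"claw":0}
    - {"linear":[0.2,-0.9,0],"turn":[0,0,0],"claw":0}
    - {"linear":[0,0,0],"turn":[0,0,0],"claw":0}
    - {"linear":[0,0,0],"turn":[0,0,0],"claw":0}
    - {"linear":[0,0,0],"turn":[0,0,0],"claw":0}

```text
time: 48.2
position: [0.4649, -0.3254, 0.2996]
tool_rot: [0.348, 3.121, 0.001]
ft_force: [0.1, 0.5, 0.5]
grip_width: 1.006
```

```bash
python3 - <<'E'
from h import *
np.set_printoptions(precision=4,suppress=True)
s=ctrl.get_state();print(s["position"],s["ft_force"],s["time"])
it,Kt,Tt=grab("top");isc,Ks,Ts=grab("scene")
def cen(im,lo,hi,b):
    m=cv2.inRange(cv2.cvtColor(im,cv2.COLOR_RGB2HSV),lo,hi);k=np.zeros_like(m);k[b[1]:b[3],b[0]:b[2]]=m[b[1]:b[3],b[0]:b[2]]
    M=cv2.moments(k,True);return (round(M["m10"]/M["m00"],2),round(M["m01"]/M["m00"],2),M["m00"]) if M["m00"] else None
o=np.load("top0.npz")["im"];os=np.load("scene0.npz")["im"]
red=((0,150,80),(5,255,255))
for nm,b in(("cap",(250,210,285,240)),("bulb",(308,228,328,248))):print(nm,"top before/after",cen(o,*red,b),cen(it,*red,b))
print("body green",cen(o,(40,60,30),(90,255,255),(300,222,335,255)),cen(it,(40,60,30),(90,255,255),(300,222,335,255)))
print("cap scene",cen(os,*red,(255,170,280,192)),cen(isc,*red,(255,170,280,192)))
print("bulb scene",cen(os,(0,120,50),(6,255,255),(290,215,308,240)),cen(isc,(0,120,50),(6,255,255),(290,215,308,240)))
a=cv2.resize(it[175:325,140:350],None,fx=1.9,fy=1.9,interpolation=cv2.INTER_CUBIC);b=cv2.resize(isc[150:310,120:360],None,fx=1.65,fy=1.65,interpolation=cv2.INTER_CUBIC)
c=np.zeros((max(a.shape[0],b.shape[0]),a.shape[1]+b.shape[1],3),np.uint8);c[:a.shape[0],:a.shape[1]]=a;c[:b.shape[0],a.shape[1]:]=b;cv2.imwrite("pics/fin.png",c[:,:,::-1]);print(c.shape)
def Tc(n,u,v,z):print(n,plane(Kt,Tt,u,v,z))
E
```

```text
[ 0.4649 -0.3254  0.2996] [0.0701 0.5478 0.5123] 48.2
cap top before/after (264.4, 223.9, 132.0) (264.74, 223.7, 129.0)
bulb top before/after (317.91, 235.91, 22.0) (317.96, 235.67, 24.0)
body green (316.06, 238.39, 131.0) (316.13, 238.15, 130.0)
cap scene (265.95, 181.62, 156.0) (266.06, 181.67, 161.0)
bulb scene (298.16, 226.02, 43.0) (298.46, 225.8, 41.0)
(285, 795, 3)
```

View pics/fin.png

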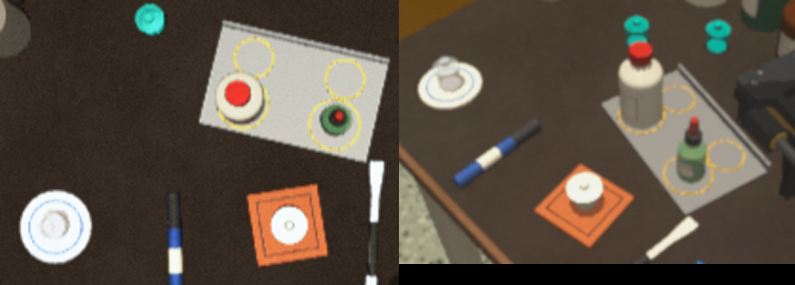

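Bottles are back within 0.4 px (<1 mm) of their starting images; the crucible and weighing bottle stand upright in the middle of their tiles. Handing in.

```bash
python3 -c "
from bench import ctrl
print(ctrl.close_job())"
```

```text
the job is handed in; nothing more can be done
None
```

I handed the job in at about 48 s of the 138 s allowed. Both bottles went into the blue tray first. Then the crucible went onto the square tile and the weighing bottle onto the round tile, and last each bottle went back to its place on the stand.

- **Bottles:** in the last top and scene pictures, the red cap, the dropper's bulb and its green body were within about 0.4 px (under 1 mm) of where they were at the start.
- **Crucible and weighing bottle:** both stood upright in the middle of their tiles in the same pictures. I judged the final centring by eye, though I placed them from measured tile centres.
- **Robot:** the gripper was open and clear of everything. The highest force I read was about 6 N, at the set-downs.

No check failed. Position estimates from the different cameras disagreed by 2 to 4 mm, most for the weighing bottle, so I measured it again with the wrist camera before gripping it.

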